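# Weed the reject spool and tension the row

### The arm

A 7-joint arm with a two-finger parallel gripper is mounted at the origin on a cart in front of the work surface, level with it; the furniture and walls round the work are solid. World frame = base frame: x ahead of the robot, y to its left, z up, the work surface at z = 0. Lengths are in mm, angles in rad, forces in N, time in s.
With the tool pointing down it reaches from about 400 to 925 mm from the base axis. Payload 5.6 kg.
Tool frame: the origin (TCP) lies at the very end of the fingers, on their centre line; the grasp point (between the pads) lies 19 mm behind it; x points along the fingers, y is the direction in which the jaws open and shut, and the axes are right-handed (so a half turn about x gives the same grasp; the last joint's range is limited). The gripper opens to 85 mm and grips with 20 to 120 N. Pads are 22 mm wide; open, the fingers measure 114 mm over their backs; the gripper's body (76 mm by 85 mm) begins 54 mm behind the grasp point. The pads swing forward as they close: fully open they stand 13 mm farther back than shut.
Start: joints at [-0.043, 0.468, -0.012, 1.603, 0.006, 1.071, -0.056], TCP at [650.006, -0.043, 231.29] pointing down, gripper open.
Joint ranges: [-2.53, 2.53], [-0.31, 2.02], [-1.57, 1.55], [0.28, 2.44], [-1.29, 4.43], [0.15, 1.84], [-2.92, 2.92]. Speed limits (rad/s): [2.57, 2.57, 3.14, 3.14, 3.14, 3.14, 3.14].

### API

Orientations are given as a unit quaternion [w, x, y, z].
In Python, from rig import robot, viewer, hand_in gives the robot as it stands.
- The arm moves only by the shell command python3 -m inch 'ROWS' [FORCE]. ROWS is a JSON object of lists of equal length, an entry for each row: "grip": the finger opening in mm, from 0 to 85.4; "translation": the shift along the tool's x, y, z in units of 30 mm (1.0 is 30 mm), a list of three; "delta_rot": the turn, a rotation vector about the tool's x, y, z in units of 6 degrees (1.0 is 6 degrees), a list of three. A call has 1 to 10 rows; each row is the pose to reach, as a shift and turn from the pose commanded when the call began, along the tool's axes at that moment; what a row does not reach only later rows make up. A row lasts 1/12 s, in which the tool goes at most 41.7 mm and 7.16 degrees, less where a joint would pass 70% of its speed; a pose out of reach is approached as far as the arm can. A call with a gripper value outside its range is refused whole. The fingers move at their own pace and stop on an object; FORCE is the grip in N (left out, the last holds). Time passes only in rows, so rows that repeat a pose let the fingers close. It gives the time, the measured TCP pose, the force and the opening at its end, in the units of the state.
- robot.get_state(): the state, without advancing time (a new reading comes with each control period).
- viewer.snapshot(name): name is "scene" or "side" or "wrist"; returns a dict with "frame" (480x640x3 uint8, red, green, blue), "camera_matrix" (3x3 intrinsics, pixels), "rvec" (rotation vector, rad) and "tvec" (3), from world to camera coordinates, as OpenCV has them. Camera axes: x right, y down, z forward; pixel columns grow to the right and rows downward; lengths in mm; the calibration is good to about 2 mm. The wrist camera is an equidistant fisheye: a pixel r from the principal point sees the ray r / f radians off the axis. A picture is of the moment at which its call begins. There is no depth.
- hand_in(): hands the job in, once; it reports no verdict.
The state is a dict: "time": time; "joint_positions": joint angles; "joint_vel": joint speeds; "joint_efforts": joint torques, N m; "eef_pos": TCP position; "eef_rot": TCP orientation; "ft_force": force on the tool from outside, world axes, zero at the start; "ft_torque": the same for the moment, N m; "gripper_width": opening from 0.0 (shut) to 1.0 (fully open).
Only numpy, scipy, OpenCV 4.12 (cv2) and the standard library are available. Lean on these libraries where they do the work, as an engineer would, in place of code of your own. Each camera call takes 0.05 s, during which the arm holds its last target. There are 200 camera calls.

### The job

In the spool tray under the clear hood, lift out the reject spool (red band and red top) and stand it upright in the red bin at the right. Then slide the orange grip along the tray so that the two good spools close up against the sprung yellow plunger at the far left end and leave it pressed about half-way in, without ever driving the plunger fully home. Keep the good spools upright and leave the other things on the bench alone.

Things in the scene. Friction and masses are not known exactly. Their poses are not given: they have to be found in the camera images.
- tray: fixed wooden tray, open at the front. Origin: underside, on the channel's centre line; x across the channel away from the robot, y along it to the left (the closing direction), z up. Base x -60..70 mm, y -220..250, floor at z 10. Two lips 8 mm high leave a channel 46 mm wide for the spools. Back panel at x 62..70 up to z 177; clear hood above, see hood_edge.
- hood_edge (a point): middle of the front lower edge of the clear hood, a 5 mm sheet 172 mm above the tray's underside, running over the tray's whole length from the back panel to 20 mm in front of the channel's centre line. A vertical gripper does not fit over the channel: lean the tool's top towards the robot, 30 to 40 degrees.
- channel_end (a point): left end of the channel, on its centre line and floor. A blue bracket with the sprung plunger is clamped there across the channel; it is set by hand, and the face of the free plunger may be anywhere 44 to 74 mm before this point.
- follower (a joint): the sliding follower, 0 to 0.25 m, grows to the left (tray +y). Grip centre at tray y = value - 165 mm; a low sled (top 20 mm above the tray's underside) joins the grip to the shoe 65 mm further left. Friction holds it where it is left: about 8 N to move it, up to 20 N with the row and the spring.
- follower_grip (a point): on the upright orange grip tab, 50 mm above the tray's underside and 13 mm below the tab's top; the tab is 16 mm wide along the channel (y), 24 mm across it (x), and free for 55 mm on its left and more on its right
- follower_shoe (a point): centre of the follower's flat pushing face (38 mm wide, 26 mm high), which meets the nearest spool
- plunger (a joint): how far the sprung plunger (black rubber disc 34 mm across, centred 34 mm above the tray's underside, on a yellow stem) is pressed into the blue end bracket: 0 free, 0.016 fully home; half-way is 0.008. Spring: 1 N at 0, 9 N at 0.016.
- spool_a: good silver spool of solder wire, 42 mm diameter, 45 mm tall, 0.18 kg, standing upright in the tray's channel; a short wire end sticks out behind it (it does not collide). Origin at the underside of the spool; body z is up along the spool.
- spool_a_axis (a point): the point on the spool's axis at its underside (the spool's body origin lies 8 mm beside the axis)
- spool_b: good silver spool of solder wire, 42 mm diameter, 45 mm tall, 0.18 kg, standing upright in the tray's channel; a short wire end sticks out behind it (it does not collide). Origin at the underside of the spool; body z is up along the spool.
- spool_b_axis (a point): the point on the spool's axis at its underside (the spool's body origin lies 8 mm beside the axis)
- reject: reject silver spool of solder wire, 42 mm diameter, 45 mm tall, 0.18 kg, standing upright in the tray's channel; a short wire end sticks out behind it (it does not collide). It alone has a red band round it and a red top. Origin at the underside of the spool; body z is up along the spool.
- reject_axis (a point): the point on the spool's axis at its underside (the spool's body origin lies 8 mm beside the axis)
- bin: fixed red open bin on the table at the right, outside 160 (x) x 140 (y) x 35 mm high, walls and floor 4 mm. Origin: centre of its underside.
- glass_cutter: bystander: pale yellow glass cutter, 126 mm long, 14 mm thick, lying in front of the tray
- flux_jar: bystander: clear jar with a lid, 54 mm across, 57 mm tall, left of the tray
- grind_block: bystander: grey abrasive block, 58 x 90 x 26 mm, behind the bin
- tape_ring: bystander: lilac roll of tape, 65 mm across, 18 mm tall, lying on top of the tray's clear hood

How it is judged:
By the outcome, as a careful person would: the job done as asked, in the order asked, and still so for the second after the job is handed in, with the robot touching nothing.
It also fails if it takes over 72 s, if anything falls off the work surface, if the arm or the gripper's body presses on something with over 40 N, if the wrist force passes 120 N, or if a joint passes its speed limit or range.

## Working session

There is one attempt and no reset: what is moved stays moved. The work goes in short steps, Python scripts to look and compute and a shell command to move; the robot and the scene stay as the last step left them, time stands still between calls to the robot, and variables do not carry over. Pictures are saved under pics/ and viewed, about 8 in all and at most 12, crops included, and the job is handed in when it is done.

```bash
mkdir -p pics; ls
python3 - <<'E'
from rig import robot, viewer
import cv2,pickle
s=robot.get_state(); print(s)
for n in("scene","side"):
    d=viewer.snapshot(n); pickle.dump(d,open(f"pics/{n}0.pkl","wb")); cv2.imwrite(f"pics/{n}0.png",d["frame"][...,::-1])
    print(n,d["camera_matrix"],d["rvec"],d["tvec"])
E
```

```text
pics
{'time': 0.0, 'joint_positions': array([-0.04299891,  0.46836461, -0.01160622,  1.60364391,  0.00602546,
        1.07139277, -0.05628016]), 'joint_vel': array([-0.00079368, -0.00034665,  0.00036159, -0.0010324 , -0.00036333,
        0.00024679, -0.00042774]), 'joint_efforts': array([-1.81076980e-04, -5.32374322e+01,  2.12178100e-02, -2.51299274e+01,
        1.13576866e-02,  7.69772858e-03, -1.10212341e-06]), 'eef_pos': array([ 6.49435058e+02, -7.45643165e-02,  2.30338090e+02]), 'eef_rot': array([-0.49958639, -0.4995289 , -0.50039829,  0.50048564]), 'ft_force': array([-0.14255106,  0.53267676, -0.95436339]), 'ft_torque': array([ 0.00048269, -0.01618908,  0.02487009]), 'gripper_width': 0.9992882336410797}
scene [[489.95164566   0.         314.78887067]
 [  0.         489.95164566 234.99534367]
 [  0.           0.           1.        ]] [ 0.82162846 -2.23642657  1.40578158] [415.24855117 249.91202596 844.16985709]
side [[533.16289135   0.         313.70779731]
 [  0.         533.16289135 237.17987136]
 [  0.           0.           1.        ]] [ 0.24879592 -2.7527157   1.34376989] [ 516.55169958  162.27963192 1389.37993366]
```

View pics/scene0.png

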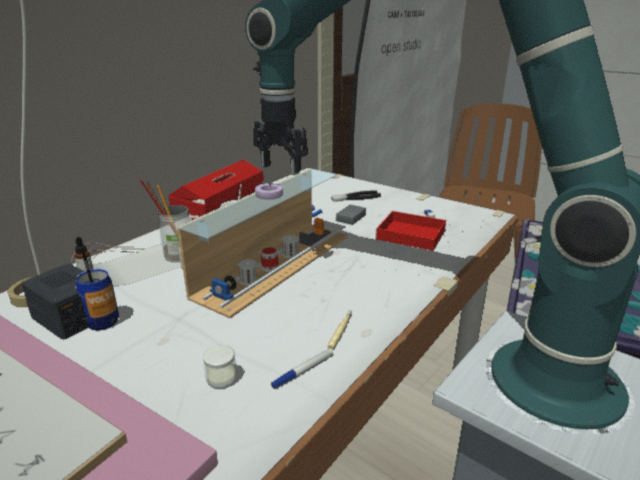

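View pics/side0.png

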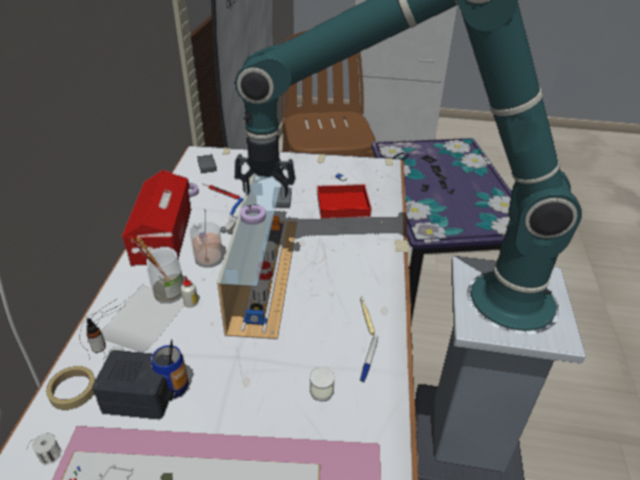

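The scene view looks along the tray from its left end. The blue bracket is at about (222,288), a good spool at (246,270), the reject at (269,257), the second good spool at (290,243), the orange grip at (319,228) and the bin at (411,230). The side view shows the same row. I'll enlarge both for a closer reading.

```bash
cat > h.py <<'E'
import numpy as np,cv2,pickle
from scipy.spatial.transform import Rotation as R
def load(n): return pickle.load(open(f"pics/{n}.pkl","rb"))
def snap(n,tag):
    from rig import viewer
    d=viewer.snapshot(n); pickle.dump(d,open(f"pics/{tag}.pkl","wb")); return d
def ray(d,uv):
    K=d["camera_matrix"];M=R.from_rotvec(np.ravel(d["rvec"])).as_matrix();t=np.ravel(d["tvec"])
    v=np.array([(uv[0]-K[0,2])/K[0,0],(uv[1]-K[1,2])/K[1,1],1.])
    if d.get("fish"):
        r=np.hypot(v[0],v[1]); v=np.array([v[0]/r*np.sin(r),v[1]/r*np.sin(r),np.cos(r)])
    return -M.T@t, M.T@v
def atz(d,uv,z):
    o,r=ray(d,uv); return o+r*(z-o[2])/r[2]
def proj(d,P):
    return cv2.projectPoints(np.array(P,float).reshape(-1,3),np.ravel(d["rvec"]),np.ravel(d["tvec"]),d["camera_matrix"],None)[0].reshape(-1,2)
def crop(d,x0,y0,w,h,s): return cv2.resize(d["frame"][y0:y0+h,x0:x0+w,::-1],None,fx=s,fy=s,interpolation=cv2.INTER_CUBIC)
E
python3 - <<'E'
from h import *
a=crop(load("scene0"),175,165,200,150,4); cv2.imwrite("pics/c1.png",a)
E
```

```text
(no output)
```

View pics/c1.png

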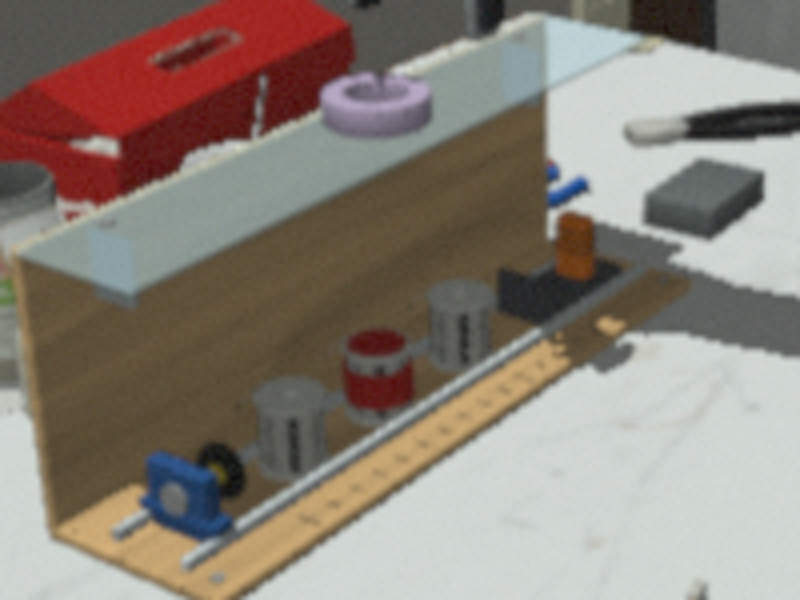

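Crop reading: spool tops at crop (291,390), (378,343) and (461,293), grip top at (577,216), plunger disc at (222,470), and the front-left base corner near (222,598). I'll convert these to world coordinates.

Run:
```python
from h import *
np.set_printoptions(precision=1,suppress=True)
d=load("scene0"); f=lambda x,y:(175+x/4-.4,165+y/4-.4)
P={"L":(291,390,55),"rej":(378,343,55),"R":(461,293,55),"grip":(577,218,63),"disc":(222,470,34),"FLb":(222,600,5),"FR":(690,280,10),"BL":(52,535,0),"BLtop":(15,252,177),"BRtop":(543,13,177),"hoodFL":(125,302,172),"hoodFR":(650,40,172)}
Q={k:atz(d,f(*v[:2]),v[2]) for k,v in P.items()}
for k,v in Q.items(): print(k,v)
q=np.array([Q[k][:2] for k in("L","rej","R","grip")]); c=q.mean(0); u=np.linalg.svd(q-c)[2][0]; u*=np.sign(u[1]); n=np.array([u[1],-u[0]])
print("dir",u,"deg",np.degrees(np.arctan2(-u[0],u[1])))
for k,v in Q.items(): print(k,"along",(v[:2]-c)@u,"across",(v[:2]-c)@n)
s=load("scene0")
hsv=lambda d:cv2.cvtColor(d["frame"],cv2.COLOR_RGB2HSV)
print("bin front etc", [atz(d,p,35) for p in [(377,230),(391,212),(446,220),(437,245)]])
print([atz(load("side0"),p,35) for p in [(317,187),(366,186),(371,209),(319,209)]])
```

```text
L [644.5 121.2  55. ]
rej [648.   48.2  55. ]
R [656.7 -33.3  55. ]
grip [ 664.4 -155.4   63. ]
disc [635.1 182.6  34. ]
FLb [573.9 238.1   5. ]
FR [ 614.2 -216.4   10. ]
BL [699.3 253.2   0. ]
BLtop [688.7 258.7 177. ]
BRtop [ 740.4 -209.7  177. ]
hoodFL [608.1 252.9 172. ]
hoodFR [ 657.3 -222.9  172. ]
dir [-0.1  1. ] deg 4.293009627634917
L along 126.33933628999084 across 0.5174270083549892
rej along 53.34018987884131 across -1.4155499743460882
R along -28.677867508565942 across 1.1915292664966541
grip along -151.00165866026623 across -0.2934063005054419
disc along 188.24910966313394 across -4.231998948295047
FLb along 248.17530618921782 across -61.12285248754431
FR along -208.04732226194855 across -54.948835459885814
BL along 253.90972174576098 across 65.06912312780547
BLtop along 260.1105145060308 across 54.95412233158612
BRtop along -210.83731271753854 across 71.47354333121766
hoodFL along 260.4178738308166 across -25.887534222373443
hoodFR along -217.77188590747704 across -12.413231213638596
bin front etc [array([ 538.8, -248.7,   35. ]), array([ 577.3, -378.2,   35. ]), array([ 427.9, -427.9,   35. ]), array([ 372.9, -271. ,   35. ])]
[array([ 582., -383.,   35.]), array([ 425.1, -419.5,   35. ]), array([ 396.9, -291. ,   35. ]), array([ 554.7, -260.8,   35. ])]
```

```bash
cat >> h.py <<'E'
YAW=np.radians(5.5)
def tray_tool(lean,yaw=YAW,ysign=None):
    a=np.radians(lean); tx=np.array([np.sin(a),0,-np.cos(a)]); ty=np.array([0,1.,0])*(ysign or 1)
    M=np.column_stack([tx,ty,np.cross(tx,ty)]); return R.from_euler("z",yaw)*R.from_matrix(M)
def cur():
    from rig import robot
    s=robot.get_state(); q=s["eef_rot"]; return s,np.array(s["eef_pos"]),R.from_quat([q[1],q[2],q[3],q[0]])
def plan(tcp,Rt):
    s,p,Rc=cur(); t=Rc.inv().apply(np.array(tcp)-p)/30; r=(Rc.inv()*Rt).as_rotvec(degrees=True)/6
    print("t",s["time"],"move",t.round(3),"rot",r.round(3)); return t,r
E
python3 - <<'E'
from h import *
s,p,Rc=cur(); print(Rc.as_matrix().round(2))
g=np.array([648,48,38.])
for ys in(1,-1):
    Rt=tray_tool(35,ysign=ys); ax=Rt.as_matrix()[:,0]
    print(ys,g+ax*(19-110)); plan(g+ax*(19-110),Rt)
E
```

```text
[[-0.  1. -0.]
 [-0. -0. -1.]
 [-1. -0.  0.]]
1 [596.04484182  42.99728727 112.54283603]
t 0.1 move [ 3.932 -1.775 -1.436] rot [-15.367  -4.413   4.859]
-1 [596.04484182  42.99728727 112.54283603]
t 0.1 move [ 3.932 -1.775 -1.436] rot [13.606  4.736  4.302]
```

```bash
python3 -m inch '{"grip":[85,85,85,85,85,85,85,85,85,85],"translation":[[0,-1,-0.5],[0,-2,-1],[0,-3,-1.4],[0,-3,-1.4],[0,-3,-1.4],[0,-3,-1.4],[0,-3,-1.4],[0,-3,-1.4],[0,-3,-1.4],[0,-3,-1.4]],"delta_rot":[[1,0.35,0.32],[2,0.7,0.64],[3,1.05,0.95],[4,1.4,1.27],[5,1.75,1.6],[6,2.1,1.9],[7,2.45,2.2],[8,2.8,2.54],[9,3.13,2.85],[10,3.48,3.16]]}' 30
python3 - <<'E'
from h import *
g=np.array([648,48,38.]);Rt=tray_tool(35,ysign=-1); ax=Rt.as_matrix()[:,0]; plan(g+ax*(19-110),Rt)
E
```

```text
time: 0.93
eef_pos: [559.7, 41.5, 231.2]
eef_rot: [0.161, 0.831, 0.177, -0.502]
ft_force: [0.2, -0.5, -0.7]
gripper_width: 0.996
t 0.9333 move [4.056 0.152 0.795] rot [3.55  1.229 1.122]
```

```bash
python3 -m inch '{"grip":[85,85,85,85,85,85,85,85],"translation":[[0,0,0],[0,0,0],[1,0.05,0.2],[2,0.1,0.4],[3,0.1,0.6],[4.05,0.15,0.8],[4.05,0.15,0.8],[4.05,0.15,0.8]],"delta_rot":[[0.9,0.3,0.28],[1.8,0.6,0.56],[2.7,0.9,0.85],[3.55,1.23,1.12],[3.55,1.23,1.12],[3.55,1.23,1.12],[3.55,1.23,1.12],[3.55,1.23,1.12]]}'
python3 - <<'E'
from h import *
d=snap("wrist","w1"); cv2.imwrite("pics/w1.png",d["frame"][...,::-1]); print(d["camera_matrix"],d["rvec"],d["tvec"]); print(cur()[1])
E
```

```text
time: 1.6
eef_pos: [588.5, 46.6, 160.2]
eef_rot: [0.025, 0.873, 0.053, -0.484]
ft_force: [0.1, -0.2, 0.7]
gripper_width: 0.995
[[371.64829954   0.         320.39181075]
 [  0.         371.64829954 241.32417077]
 [  0.           0.           1.        ]] [ 2.20671851 -1.96519896  0.22180819] [-21.06481343 642.97560866 180.88828846]
[589.71734462  47.00375018 158.88864324]
```

View pics/w1.png

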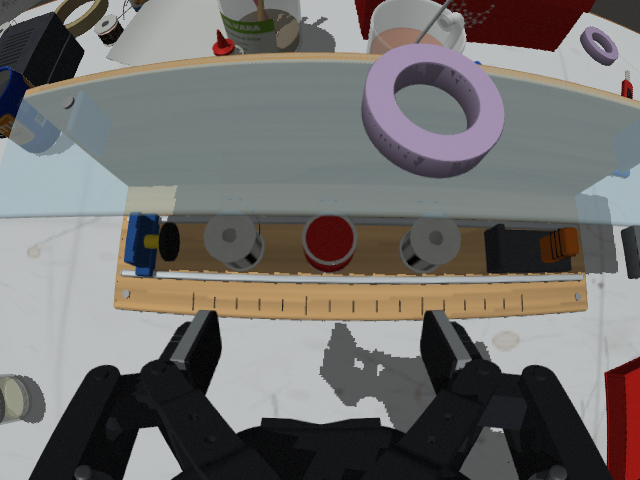

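The wrist picture shows the whole tray under the hood. Spool tops: left (229,236), reject (330,238) and right (437,237). The disc face is near (172,242), the grip top at (566,236) and the front base corners at (116,307) and (586,317). The plunger is free, with a gap on its left.

Run:
```python
from h import *
np.set_printoptions(precision=1,suppress=True)
d=load("w1"); d["fish"]=1
P={"L":(229,236,55),"rej":(330,238,55),"R":(437,237,55),"grip":(566,238,63),"disc":(172,242,34),"FL":(116,307,10),"FR":(586,317,10),"panL":(25,92,177),"lipL":(123,274,18),"lipR":(580,272,18)}
Q={k:atz(d,v[:2],v[2]) for k,v in P.items()}
for k,v in Q.items(): print(k,v)
for a,b in(("L","R"),("L","grip"),("FL","FR"),("lipL","lipR")):
    v=Q[a]-Q[b]; print(a,b,np.degrees(np.arctan2(-v[0],v[1])),np.linalg.norm(v[:2]))
g=Q["rej"].copy(); g[2]=38; Rt=tray_tool(35,ysign=-1); ax=Rt.as_matrix()[:,0]
print(cur()[1]); plan(g+ax*(19-60),Rt); plan(g+ax*19,Rt)
```

```text
L [642.  123.8  55. ]
rej [649.2  47.1  55. ]
R [659.5 -34.8  55. ]
grip [ 670.6 -152.6   63. ]
disc [635.7 179.9  34. ]
FL [571.3 239.   10. ]
FR [ 609.2 -219.4   10. ]
panL [695.1 254.2 177. ]
lipL [602.9 232.4  18. ]
lipR [ 652.9 -204.    18. ]
L R 6.306397393883843 159.60333096708996
L grip 5.922027159545126 277.89693265152556
FL FR 4.72065892591191 460.0150459639339
lipL lipR 6.538982947882886 439.30144248155653
[589.7  47.  158.9]
t 1.65 move [3.1 0.2 0.5] rot [0.1 0.5 0.2]
t 1.65 move [5.1 0.3 0.4] rot [0.1 0.5 0.2]
```

```bash
sed -i 's/YAW=np.radians(5.5)/YAW=np.radians(6.0)/' h.py
python3 -m inch '{"grip":[60,60,60,60,60,60],"translation":[[1,0.1,0.2],[2,0.15,0.4],[3.1,0.2,0.5],[3.1,0.2,0.5],[3.1,0.2,0.5],[3.1,0.2,0.5]],"delta_rot":[[0.1,0.5,0.2],[0.1,0.5,0.2],[0.1,0.5,0.2],[0.1,0.5,0.2],[0.1,0.5,0.2],[0.1,0.5,0.2]]}'
python3 - <<'E'
from h import *
d=snap("wrist","w2"); cv2.imwrite("pics/w2.png",d["frame"][...,::-1])
g=np.array([649.2,47.1,38]); Rt=tray_tool(35,ysign=-1); ax=Rt.as_matrix()[:,0]
print(cur()[1]); plan(g+ax*19,Rt)
E
```

```text
time: 2.15
eef_pos: [644.4, 45.6, 115.9]
eef_rot: [0.026, 0.868, 0.042, -0.494]
ft_force: [0.1, 0.3, -0.1]
gripper_width: 0.704
[643.98778406  45.6010575  115.96883973]
t 2.2 move [ 2.957 -0.043  1.127] rot [-0.038  0.715 -0.055]
```

View pics/w2.png

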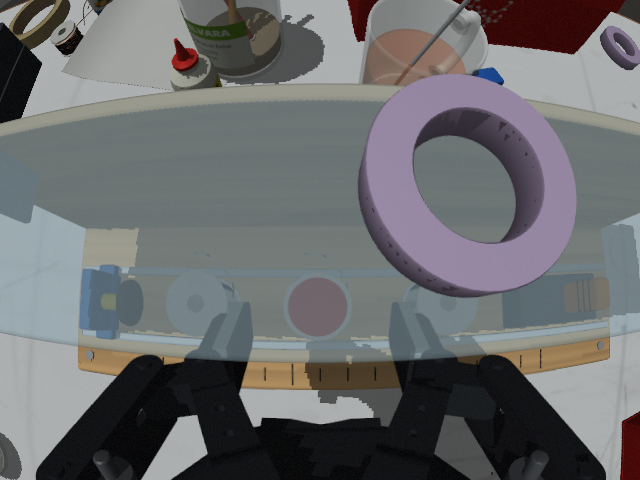

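```bash
python3 -m inch '{"grip":[60],"translation":[[0,0,0]],"delta_rot":[[0,0,0]]}'
python3 - <<'E'
from h import *
d=load("w2"); M=R.from_rotvec(np.ravel(d["rvec"])).as_matrix(); print("cam",-M.T@np.ravel(d["tvec"]),"axis",M[2])
s,p,Rc=cur(); print(p,Rc.as_matrix().round(3)); print("lean",np.degrees(np.arcsin(Rc.as_matrix()[0,0])))
g=np.array([649.2,47.1,38]); Rt=tray_tool(35,ysign=-1); ax=Rt.as_matrix()[:,0]
plan(g+ax*(19-60),Rt); print("j",s["joint_positions"])
E
```

```text
time: 2.28
eef_pos: [644.0, 45.7, 116.7]
eef_rot: [0.025, 0.868, 0.042, -0.494]
ft_force: [0.4, 0.2, -0.1]
gripper_width: 0.707
cam [642.1510531   45.7886688  279.97760348] axis [ 0.20743221  0.01752508 -0.9780924 ]
[643.99624484  45.69495035 116.69441342] [[ 0.509  0.098 -0.855]
 [ 0.048 -0.995 -0.086]
 [-0.859  0.003 -0.512]]
lean 30.618724045806275
t 2.2833 move [ 0.982 -0.028  1.29 ] rot [-0.038  0.705 -0.054]
j [-0.45777293  0.45547607  0.39479503  2.13221348 -1.28976505  0.14887716
 -0.37146891]
```

Joints 5 and 6 are on their limits, so I chose the wrong wrist branch: leaning outward needs j5 near +π. I'll back out, fit a kinematic model to the states, and plan the branch change.

```bash
cat >> h.py <<'E'
import json
def log():
    s,p,Rc=cur(); open("states.jsonl","a").write(json.dumps([list(map(float,s["joint_positions"])),list(map(float,p)),list(map(float,Rc.as_quat()))])+"\n")
E
echo '[[-0.04299891,0.46836461,-0.01160622,1.60364391,0.00602546,1.07139277,-0.05628016],[650.006,-0.043,231.29],[-0.4995289,-0.50039829,0.50048564,-0.49958639]]' > states.jsonl
L='from h import log;log()'; python3 -c "$L"
python3 -m inch '{"grip":[60,60,60],"translation":[[-1,0,0],[-2,0,0],[-3.2,0,0]],"delta_rot":[[0,0,0],[0,0,0],[0,0,0]]}'; python3 -c "$L"
python3 -m inch '{"grip":[60,60,60,60],"translation":[[-1,0,0],[-1,0,-0.5],[-1,0,-1],[-1,0,-1]],"delta_rot":[[-1,-0.4,-0.5],[-2,-0.8,-1],[-3,-1.2,-1.5],[-4,-1.6,-2]]}'; python3 -c "$L"
python3 -m inch '{"grip":[60,60,60,60,60],"translation":[[0,0,0],[0,0,0],[0,0,0],[0,0,0],[0,0,0]],"delta_rot":[[-1,-0.1,-0.3],[-2,-0.2,-0.6],[-3,-0.4,-0.8],[-4,-0.5,-1],[-5,-0.6,-1.2]]}'; python3 -c "$L"
cat states.jsonl
```

```text
time: 2.53
eef_pos: [597.1, 40.6, 195.2]
eef_rot: [0.025, 0.868, 0.042, -0.494]
ft_force: [-0.5, 0.3, 1.8]
gripper_width: 0.699
time: 2.87
eef_pos: [610.8, 45.2, 239.9]
eef_rot: [0.16, 0.792, 0.235, -0.541]
ft_force: [1.0, 0.8, 0.2]
gripper_width: 0.699
time: 3.28
eef_pos: [608.5, 42.9, 236.8]
eef_rot: [0.331, 0.689, 0.409, -0.498]
ft_force: [1.4, -0.4, 0.0]
gripper_width: 0.704
[[-0.04299891,0.46836461,-0.01160622,1.60364391,0.00602546,1.07139277,-0.05628016],[650.006,-0.043,231.29],[-0.4995289,-0.50039829,0.50048564,-0.49958639]]
[[-0.4577729343974715, 0.45547606596010587, 0.39479502512871406, 2.132213477145547, -1.2897650453623182, 0.1488771649227047, -0.37146890660146303], [643.9962448380297, 45.69495034944021, 116.69441342064613], [0.8683414239277931, 0.04208651170419095, -0.4935254680541177, 0.025387189793079166]]
[[-0.8788977039993179, 0.2914535462643162, 0.8687109167954983, 2.2120499907531994, -0.8759239744013444, 0.28929731407814835, -0.7731386474366161], [597.1226569861752, 40.60115135582451, 195.2411169361405], [0.8681483371855435, 0.041528121115232144, -0.49392822790395546, 0.025075595272549267]]
[[-0.7360616637876093, 0.3213912611662307, 0.8558784202837949, 1.9826945470646806, -0.7022536150178224, 0.7534604807214004, -0.4600006513289888], [610.8250871121526, 45.22813289557422, 239.9422615797454], [0.7915426427518274, 0.23482199546828372, -0.5410385551994138, 0.1599879899788639]]
[[-0.5869148994185284, 0.3703300488186653, 0.7317229627983073, 1.8811651387376669, -0.6387233154768923, 0.9232701396800984, 0.015963034964660297], [608.4529192491008, 42.87603159134548, 236.8101122423784], [0.6894570326425589, 0.40899978338308973, -0.497530848512965, 0.3314079542048928]]
```

```bash
cat > fk.py <<'E'
import numpy as np,json,itertools
from scipy.spatial.transform import Rotation as R
from scipy.optimize import least_squares
D=[json.loads(l) for l in open("states.jsonl")]
Q=np.array([d[0] for d in D]);P=np.array([d[1] for d in D]);RR=R.from_quat([d[2] for d in D])
def rot(q,s):
    M=R.identity();out=[]
    for i,ax in enumerate("zyzyzyz"): M=M*R.from_euler(ax,s[i]*q[i]); out.append(M)
    return out
E
cat > fit.py <<'E'
from fk import *
best=[]
for s in itertools.product((1,-1),repeat=7):
    if s[1]!=1 or s[0]!=1: continue
    C=R.concatenate([rot(q,s)[6].inv()*r for q,r in zip(Q,RR)]); e=(C.mean().inv()*C).magnitude().max()
    best.append((e,s,C.mean().as_matrix().round(3).tolist()))
best.sort(key=lambda b:b[0]); print(best[:3])
s=best[0][1]
def A(q):
    M=rot(q,s); z=[m.as_matrix() for m in M]
    cols=[np.array([0,0,1.]),z[1][:,2],z[1][:,0],z[3][:,0],z[3][:,2],z[5][:,0],z[5][:,2]]
    return np.column_stack(cols)
X,res,rk,sv=np.linalg.lstsq(np.vstack([A(q) for q in Q]),P.ravel(),rcond=None)
print(X.round(1),rk,sv.round(2)); print((np.vstack([A(q) for q in Q])@X-P.ravel()).round(1))
E
python3 fit.py
```

```text
[(np.float64(0.3780405665662737), (1, 1, 1, 1, -1, 1, -1), [[-0.255, -0.962, -0.097], [-0.138, 0.135, -0.981], [0.957, -0.237, -0.167]]), (np.float64(0.7208004666398091), (1, 1, 1, 1, -1, 1, 1), [[-0.117, -0.845, 0.521], [-0.292, -0.472, -0.832], [0.949, -0.25, -0.192]]), (np.float64(0.829181596046591), (1, 1, -1, 1, -1, 1, 1), [[0.381, -0.881, -0.281], [0.139, 0.355, -0.925], [0.914, 0.314, 0.257]])]
[556.5 114.6 240.  -79.5 532.9 110.8 124.6] 7 [4.3  3.62 1.58 0.74 0.54 0.3  0.09]
[  9.5 -35.    8.4   3.    4.3 -43.8 -13.7 -47.4 -29.4 -18.7   5.6  25.8
  -8.2  30.3  39. ]
```

```bash
cat > fit2.py <<'E'
from fk import *
best=[]
for ss in itertools.product((1,-1),repeat=6):
    s=(1,)+ss
    for q0 in ([0]*7,):
        def f(x):
            C=R.concatenate([rot(q+x*np.array(s),s)[6].inv()*r for q,r in zip(Q,RR)])
            return (C.mean().inv()*C).as_rotvec().ravel()
        x0=np.zeros(7)
        best.append((np.abs(f(x0)).max(),s))
best.sort(key=lambda b:b[0]); print(best[:4])
# relative rotation check between states: joint differences
for i in range(1,len(Q)): print((Q[i]-Q[i-1]).round(3),(RR[i-1].inv()*RR[i]).as_rotvec().round(3))
def g(x):
    off=x[:7]; C=R.concatenate([rot(q+off,s)[6].inv()*r for q,r in zip(Q,RR)]); return np.r_[(C.mean().inv()*C).as_rotvec().ravel(),0.01*off]
out=[]
for e,s in best[:30]:
    r=least_squares(g,np.zeros(7)); out.append((r.cost,s,r.x.round(2)))
out.sort(key=lambda b:b[0])
for o in out[:4]: print(o)
E
python3 fit2.py
```

```text
[(np.float64(0.32066332145307597), (1, 1, 1, 1, -1, 1, -1)), (np.float64(0.5080548367274818), (1, -1, -1, 1, -1, 1, 1)), (np.float64(0.6040678988285949), (1, -1, 1, 1, -1, 1, -1)), (np.float64(0.6629740841647254), (1, -1, -1, -1, -1, -1, 1))]
[-0.415 -0.013  0.406  0.529 -1.296 -0.923 -0.315] [1.433 0.435 0.398]
[-0.421 -0.164  0.474  0.08   0.414  0.14  -0.402] [ 0.001 -0.001  0.001]
[ 0.143  0.03  -0.013 -0.229  0.174  0.464  0.313] [-0.43  -0.161 -0.213]
[ 0.149  0.049 -0.124 -0.102  0.064  0.17   0.476] [-0.519 -0.067 -0.126]
(np.float64(0.02644583359998863), (1, 1, 1, -1, 1, -1, 1), array([ 1.45,  0.33, -1.7 , -1.39,  0.56, -0.96,  0.  ]))
(np.float64(0.026497526887754773), (1, -1, 1, -1, -1, -1, -1), array([-1.67,  0.33,  1.44,  1.75,  0.57, -0.96, -0.  ]))
(np.float64(0.026503311328295042), (1, 1, 1, -1, -1, -1, -1), array([ 1.46,  0.33, -1.7 ,  1.75,  0.56, -0.96,  0.  ]))
(np.float64(0.02663620315224107), (1, 1, 1, -1, 1, -1, -1), array([ 1.45,  0.33, -1.69, -1.39,  0.56,  2.18, -0.  ]))
```

```bash
python3 - <<'E'
from h import *
for l in (0,): plan([580,40,260],tray_tool(l,ysign=1))
E
L='from h import log;log()'
python3 -m inch '{"grip":[60,60,60],"translation":[[-0.3,-0.4,0.4],[-0.6,-0.8,0.8],[-0.6,-0.8,0.8]],"delta_rot":[[-1,0,0],[-2,0,0],[-3,0,0]]}' >/dev/null; python3 -c "$L"
python3 -m inch '{"grip":[60,60,60],"translation":[[0,0,0],[0,0,0],[0,0,0]],"delta_rot":[[-1,0,-1],[-2,0,-2],[-2,0,-3]]}'>/dev/null; python3 -c "$L"
python3 -m inch '{"grip":[60,60,60],"translation":[[0,0,0],[0,0,0],[0,0,0]],"delta_rot":[[-1,1,0],[-2,2,0],[-3,3,0]]}'>/dev/null; python3 -c "$L"
python3 -m inch '{"grip":[60,60,60],"translation":[[0,0,0],[0,0,0],[0,0,0]],"delta_rot":[[-1,0,0],[-2,0,1],[-3,0,2]]}'; python3 -c "$L"
tail -4 states.jsonl; python3 fit.py
python3 - <<'E'
from h import *
plan([580,40,260],tray_tool(0,ysign=1))
E
```

```text
t 3.2833 move [-0.924 -0.766  0.256] rot [-20.176  -1.112  -3.226]
time: 4.28
eef_pos: [574.9, 29.2, 245.6]
eef_rot: [0.497, 0.495, 0.698, -0.141]
ft_force: [0.5, -0.9, 0.2]
gripper_width: 0.704
[[-0.5584385838349131, 0.2777176260529809, 0.6971309385986425, 1.952166165022076, -0.5622049184205024, 0.8998024683566006, 0.3019240753843601], [571.854165175606, 27.078743450470835, 246.30659913242755], [0.6298577620275475, 0.4810867123826918, -0.42770511261458777, 0.4346298556539867]]
[[-0.4586249362712343, 0.4512156541941527, 0.6468498315988666, 1.7223564221681706, -0.5117644871818919, 1.273122730757379, 0.4706107173376672], [573.106940366738, 28.777987420490522, 247.70594783594402], [0.5032934882046877, 0.6117046885327019, -0.43554795876979086, 0.42756404709626444]]
[[-0.24111911303514846, 0.5149117238702066, 0.5257833711023866, 1.6802074336070787, -0.6893721448461881, 1.4190772224196946, 0.8818987080623781], [574.3484006173376, 29.334538342131186, 246.31858640062123], [0.4962441711212608, 0.714423520931962, -0.27917758356747296, 0.40669476539633237]]
[[-0.1662247925835265, 0.439448953797
[... 280 characters left out ...]
839), (1, 1, 1, 1, -1, 1, -1), [[-0.149, -0.982, 0.113], [-0.294, -0.065, -0.954], [0.944, -0.175, -0.279]]), (np.float64(0.8560664229853142), (1, 1, 1, -1, 1, 1, 1), [[-0.223, 0.962, -0.158], [-0.57, -0.26, -0.779], [-0.79, -0.084, 0.607]]), (np.float64(0.8662012801983864), (1, 1, -1, 1, -1, 1, -1), [[0.312, -0.615, -0.724], [-0.114, 0.732, -0.672], [0.943, 0.292, 0.159]])]
[ 240.3  173.6  151.5 -224.8  481.5  118.1   40.1] 7 [5.73 4.91 2.09 0.99 0.79 0.33 0.14]
[-25.1 -32.1  21.4  -1.6 -14.5 -77.4 -33.7 -53.7 -66.9 -46.1 -34.2  -1.6
 -29.8 -23.5  17.   -1.   -4.   11.1  16.8 -19.1  44.5  25.6  56.4  34.9
  13.  103.9  16.9]
t 4.2833 move [-0.204  0.452 -0.377] rot [-10.024  -2.622  -5.242]
```

```bash
cat > poe.py <<'E'
from fk import *
def fk(x,q):
    N=x[:21].reshape(7,3); V=x[21:42].reshape(7,3)*1000
    M=R.from_rotvec(x[42:45]); p=x[45:48]*1000
    for i in range(6,-1,-1):
        n=N[i]/np.linalg.norm(N[i]); r=R.from_rotvec(n*q[i]); p=V[i]+r.apply(p-V[i]); M=r*M
    return M,p
def res(x):
    o=[]
    for q,p,r in zip(Q,P,RR):
        M,pp=fk(x,q); o+=list((M.inv()*r).as_rotvec()*3)+list((pp-p)/300)
    N=x[:21].reshape(7,3); return np.r_[o,1e-3*(np.linalg.norm(N,axis=1)-1),1e-4*x[21:48]]
if __name__=="__main__":
    out=[]; rng=np.random.default_rng(0)
    for k in range(40):
        s=np.array([1,1,1,1,-1,1,-1.]) if k%2 else rng.choice([1,-1],7)
        N=np.array([[0,0,1],[0,1,0]]*4)[:7]*s[:,None]+rng.normal(0,.15,(7,3)); N[0]=[0,0,1]; N[1]=[0,abs(N[1,1]),0]
        V=np.column_stack([np.zeros(7),np.zeros(7),[0,.3,.4,.7,.9,1.1,1.2]])+rng.normal(0,.05,(7,3))
        x0=np.r_[N.ravel(),V.ravel(),rng.normal(0,1,3),0,0,1.3]
        r=least_squares(res,x0,max_nfev=300); out.append((r.cost,r.x))
    out.sort(key=lambda a:a[0]); print([round(float(o[0]),6) for o in out[:6]])
    for c,x in out[:2]:
        N=x[:21].reshape(7,3);print((N/np.linalg.norm(N,axis=1)[:,None]).round(2)); print((x[21:48]*1000).round(0).reshape(-1,3))
    np.save("poe.npy",out[0][1])
E
time python3 poe.py
```

```text
Still running in the background as job /tmp/bash_jobs.1000/2f9a3568de0c (pid 912). You'll get a notice when it ends.
```

```bash
kill -- -$(cat /tmp/bash_jobs.1000/2f9a3568de0c/pid); pkill -f poe.py
cat > ori.py <<'E'
from fk import *
def fkR(x):
    M=R.from_rotvec(x[21:24]); N=x[:21].reshape(7,3)
    for i in range(6,-1,-1):
        n=N[i]/np.linalg.norm(N[i]); M=R.from_rotvec(Q[:,i:i+1]*n)*M
    return M
def res(x): return np.r_[(fkR(x).inv()*RR).as_rotvec().ravel(),1e-3*(np.linalg.norm(x[:21].reshape(7,3),axis=1)-1)]
rng=np.random.default_rng(0); out=[]
import time; t=time.time()
while time.time()-t<60:
    s=np.array([1,1,1,1,-1,1,-1.]) if len(out)%2 else np.r_[1,rng.choice([1,-1],6)]
    N=np.array([[0,0,1],[0,1,0]]*4)[:7]*s[:,None]+rng.normal(0,.1,(7,3)); N[0]=[0,0,1]
    r=least_squares(res,np.r_[N.ravel(),rng.normal(0,1,3)],max_nfev=60); out.append((r.cost,r.x))
out.sort(key=lambda a:a[0]); print(len(out),[round(float(o[0]),6) for o in out[:6]])
for c,x in out[:2]:
    N=x[:21].reshape(7,3);print((N/np.linalg.norm(N,axis=1)[:,None]).round(2))
E
OMP_NUM_THREADS=1 timeout 120 python3 ori.py
```

```text
97 [0.0, 0.0, 0.0, 0.0, 0.0, 0.0]
[[ 0. -0. -1.]
 [ 0.  1.  0.]
 [ 0. -0. -1.]
 [ 0.  1.  0.]
 [-0.  0. -1.]
 [ 0.  1. -0.]
 [ 0. -0. -1.]]
[[ 0. -0. -1.]
 [ 0.  1.  0.]
 [ 0. -0. -1.]
 [ 0.  1.  0.]
 [-0.  0. -1.]
 [ 0.  1. -0.]
 [ 0. -0. -1.]]
```

The fit is exact, with the odd joints turning negative. Next come the link lengths and an IK study of the leaned poses.

```bash
cat > kin.py <<'E'
from fk import *
S=(-1,1,-1,1,-1,1,-1)
def A(q):
    z=[m.as_matrix() for m in rot(q,S)]
    return np.column_stack([np.array([0,0,1.]),z[1][:,2],z[1][:,0],z[3][:,0],z[3][:,2],z[5][:,0],z[5][:,2]]),z[6]
X=np.linalg.lstsq(np.vstack([A(q)[0] for q in Q]),P.ravel(),rcond=None)[0]
C=R.concatenate([R.from_matrix(A(q)[1]).inv()*r for q,r in zip(Q,RR)]).mean()
def fk(q): a,m=A(q); return a@X,R.from_matrix(m)*C
lo=np.array([-2.53,-.31,-1.57,.28,-1.29,.15,-2.92]);hi=np.array([2.53,2.02,1.55,2.44,4.43,1.84,2.92])
def ik(p,Rt,q0,w=0.01):
    q0=np.clip(q0,lo+.02,hi-.02)
    f=lambda q:np.r_[(fk(q)[0]-p)/100,(Rt.inv()*fk(q)[1]).as_rotvec(),w*(q-q0)]
    r=least_squares(f,q0,bounds=(lo+.01,hi-.01)); p2,R2=fk(r.x)
    return r.x,np.linalg.norm(p2-p),np.degrees((Rt.inv()*R2).magnitude())
E
cat > t.py <<'E'
from kin import *; from h import tray_tool
np.set_printoptions(precision=2,suppress=True)
print(X.round(1),max(np.abs(fk(q)[0]-p).max() for q,p in zip(Q,P)))
g=np.array([649.2,47.1,38]); rng=np.random.default_rng(1)
for lean in(30,35,40):
  for ys in(1,-1):
    Rt=tray_tool(lean,ysign=ys); ax=Rt.as_matrix()[:,0]; best=[]
    for k in range(14):
        q0=rng.uniform(lo,hi); q0[:4]=[rng.uniform(-.8,.8),.5,rng.uniform(-.8,.8),2]; q0[4]=rng.choice([0,1.5,3.1,-1])
        q,e,a=ik(g+ax*19,Rt,q0)
        if e<1 and a<.7: best.append((np.abs(q[[0,2]]).sum(),q))
    best.sort(key=lambda b:b[0]); print(lean,ys,len(best)); [print("  ",b[1]) for b in best[:4]]
E
timeout 200 python3 t.py
```

```text
[320.4 435.8  -5.9 -53.6 471.4 -20.9 290.8] 33.768737931079265
30 1 8
   [ 0.29  0.68 -0.37  2.02  1.96  0.16 -0.19]
   [ 0.29  0.68 -0.37  2.02  1.96  0.16 -0.18]
   [ 0.29  0.68 -0.37  2.02  1.94  0.16 -0.17]
   [ 0.35  0.7  -0.44  2.03  1.91  0.2  -0.11]
30 -1 7
   [-0.35  0.67  0.29  2.02  4.32  0.16  0.29]
   [ 0.29  0.68 -0.36  2.03  2.    0.16  2.91]
   [ 0.29  0.68 -0.36  2.03  2.    0.16  2.91]
   [ 0.29  0.68 -0.36  2.03  2.    0.16  2.91]
35 1 11
   [-0.1   0.64  0.03  2.04  3.34  0.16 -1.75]
   [ 0.06  0.65 -0.13  2.04  2.96  0.16 -1.3 ]
   [ 0.1   0.65 -0.17  2.04  2.85  0.17 -1.16]
   [ 0.15  0.66 -0.22  2.05  2.75  0.17 -1.04]
35 -1 11
   [ 0.06  0.65 -0.13  2.04  2.94  0.16  1.86]
   [-0.18  0.65  0.12  2.05  3.54  0.18  1.15]
   [-0.19  0.65  0.12  2.05  3.55  0.18  1.13]
   [ 0.2   0.66 -0.27  2.05  2.65  0.19  2.22]
40 1 10
   [ 0.24  0.68 -0.32  2.09  2.84  0.31 -1.09]
   [ 0.26  0.68 -0.34  2.1   2.82  0.32 -1.05]
   [ 0.28  0.68 -0.36  2.1   2.79  0.32 -1.01]
   [ 0.44  0.73 -0.54  2.1   2.61  0.37 -0.74]
40 -1 9
   [-0.05  0.65 -0.01  2.09  3.21  0.29  1.54]
   [ 0.08  0.65 -0.15  2.09  3.05  0.29  1.77]
   [ 0.09  0.65 -0.16  2.09  3.03  0.3   1.79]
   [ 0.47  0.74 -0.57  2.1   2.58  0.38  2.44]
```

```bash
python3 - <<'E'
s=open("kin.py").read()
s=s.replace("np.column_stack([np.array([0,0,1.]),","np.column_stack([np.array([0,0,1.]),z[0][:,1],z[2][:,1],z[4][:,1],").replace("z[1][:,2],z[1][:,0]","z[2][:,2],z[2][:,0]")
open("kin.py","w").write(s)
E
cat > path.py <<'E'
from kin import *; from h import *
np.set_printoptions(precision=2,suppress=True)
if __name__=="__main__":
    print(X.round(1),max(np.abs(fk(q)[0]-p).max() for q,p in zip(Q,P)))
    s,p,Rc=cur(); q=s["joint_positions"]; print(fk(q)[0],p,q)
    Rt=tray_tool(38,ysign=1); ax=Rt.as_matrix()[:,0]; g=np.array([649.2,47.1,38])
    qg,e,a=ik(g+ax*19,Rt,[.2,.68,-.3,2.09,2.84,.31,-1.1]); print("grasp",qg,e,a)
    qs,e,a=ik(g+ax*(19-110),Rt,qg); print("standoff",qs,e,a)
    qsim=q
    for t in np.linspace(0,1,9)[1:]:
        qq=q+t*(qs-q); pp,RRR=fk(qq); qsim,e,a=ik(pp,RRR,qsim,.003)
        print(round(t,2),pp.round(0),"ax",RRR.as_matrix()[:,0],"t",(Rc.inv().apply(pp-p)/30),"r",(Rc.inv()*RRR).as_rotvec(degrees=True)/6,"dq",qsim-qq)
E
timeout 200 python3 path.py
```

```text
[305.2 -28.7  -3.7  -1.2 520.3  -0.6  -1.5 472.3  -0.5 313.2] 0.25496112312774244
[575.    29.29 245.5 ] [574.92  29.21 245.6 ] [-0.17  0.44  0.46  1.8  -0.79  1.27  1.24]
grasp [ 0.1   0.68 -0.27  2.15  2.75  0.36 -1.1 ] 0.0005505349391873769 0.002437207264735469
standoff [ 0.1   0.42 -0.26  2.3   2.7   0.25 -1.1 ] 0.001111361260372778 0.0019207430511151097
0.12 [506. -56. 178.] ax [-0.19  0.21 -0.96] t [ 0.33 -3.91  1.73] r [ 1.13 -2.08 -3.25] dq [-0.17  0.03  0.23  0.01 -0.1   0.03  0.1 ]
0.25 [ 476. -148.  152.] ax [-0.24 -0.15 -0.96] t [-0.62 -6.45  3.69] r [ 1.21 -4.79 -5.51] dq [-0.36  0.08  0.48  0.02 -0.25 -0.    0.25]
0.38 [ 492. -219.  152.] ax [-0.13 -0.45 -0.89] t [-1.94 -7.11  5.61] r [ 0.24 -7.61 -6.57] dq [-0.54  0.15  0.72  0.03 -0.48 -0.12  0.44]
0.5 [ 542. -246.  162.] ax [ 0.1  -0.6  -0.79] t [-2.73 -6.04  7.01] r [-1.64 -9.95 -6.43] dq [-0.71  0.23  0.94  0.04 -0.8  -0.29  0.69]
0.62 [ 602. -220.  167.] ax [ 0.37 -0.59 -0.72] t [-2.41 -3.93  7.43] r [ -4.12 -11.29  -5.36] dq [-0.8   0.24  1.05  0.05 -1.04 -0.47  0.86]
0.75 [ 642. -147.  160.] ax [ 0.58 -0.42 -0.7 ] t [-0.88 -1.76  6.61] r [ -6.81 -11.34  -3.86] dq [-0.39  0.01  0.46  0.02  0.07 -0.17 -0.16]
0.88 [640. -50. 139.] ax [ 0.67 -0.17 -0.73] t [ 1.47 -0.48  4.69] r [ -9.35 -10.17  -2.5 ] dq [-0.15 -0.01  0.18  0.01  0.11 -0.05 -0.15]
1.0 [593.  41. 110.] ax [ 0.61  0.06 -0.79] t [ 3.99 -0.64  2.18] r [-11.55  -8.17  -1.75] dq [ 0.03  0.   -0.04 -0.   -0.05  0.01  0.06]
```

```bash
cat > path2.py <<'E'
from path import *
s,p,Rc=cur(); q=s["joint_positions"]
Rt=tray_tool(38,ysign=1); ax=Rt.as_matrix()[:,0]; g=np.array([649.2,47.1,38])
for PT in ([540,0,280],[580,20,260]):
    PT=np.array(PT,float); qs,e,a=ik(PT,Rt,[.1,.42,-.26,2.2,2.7,.3,-1.1]); print("safe",qs,e,a); qsim=q; Rp=Rc
    for t in np.linspace(0,1,9)[1:]:
        RRR=fk(q+t*(qs-q))[1]; pp=p+min(1,3*t)*(PT-p); qsim,e,a=ik(pp,RRR,qsim,.003)
        print(round(t,2),"t",(Rc.inv().apply(pp-p)/30),"r",(Rc.inv()*RRR).as_rotvec(degrees=True)/6,"step",np.degrees((Rp.inv()*RRR).magnitude()).round(0),"q",qsim,round(e),round(a)); Rp=RRR
    qsim,e,a=ik(g+ax*(19-110),Rt,qsim,.003); print("standoff",qsim,e,a)
    qsim,e,a=ik(g+ax*19,Rt,qsim,.003); print("grasp",qsim,e,a)
E
timeout 200 python3 path2.py
```

```text
safe [-1.32 -0.3   1.17  2.35  0.86  0.34  0.86] 0.023574186822483047 0.10542601691565463
0.12 t [-0.55 -0.41 -0.19] r [-0.81 -1.69 -1.28] step 14.0 q [-0.29  0.35  0.5   1.81 -0.57  1.18  1.13] 0 0
0.25 t [-1.11 -0.81 -0.38] r [-1.81 -3.3  -2.22] step 13.0 q [-0.4   0.26  0.51  1.86 -0.34  1.08  1.04] 0 0
0.38 t [-1.48 -1.09 -0.51] r [-3.   -4.78 -2.85] step 12.0 q [-0.5   0.18  0.5   1.92 -0.12  0.97  0.94] 0 0
0.5 t [-1.48 -1.09 -0.51] r [-4.37 -6.06 -3.17] step 11.0 q [-0.57  0.12  0.48  2.    0.08  0.84  0.87] 0 0
0.62 t [-1.48 -1.09 -0.51] r [-5.92 -7.09 -3.22] step 11.0 q [-0.61  0.06  0.46  2.09  0.26  0.71  0.82] 0 0
0.75 t [-1.48 -1.09 -0.51] r [-7.65 -7.82 -3.  ] step 11.0 q [-0.62  0.    0.44  2.18  0.4   0.56  0.83] 0 0
0.88 t [-1.48 -1.09 -0.51] r [-9.54 -8.2  -2.5 ] step 12.0 q [-0.61 -0.05  0.46  2.26  0.44  0.39  0.98] 0 0
1.0 t [-1.48 -1.09 -0.51] r [-11.55  -8.19  -1.75] step 12.0 q [-0.88 -0.12  0.82  2.33  0.21  0.23  1.44] 0 0
standoff [-0.48  0.4   0.41  2.22 -1.28  0.16  2.78] 2.6673380540941016 9.522379015244232
grasp [-0.33  0.65  0.27  2.03 -1.28  0.16  2.7
[... 479 characters left out ...]
8] r [-3.62 -2.36 -5.23] step 11.0 q [-0.44  0.47  0.5   1.62 -0.23  1.33  1.17] 0 0
0.62 t [-0.57  0.14  0.08] r [-5.47 -3.56 -5.08] step 13.0 q [-0.49  0.37  0.49  1.73 -0.13  1.14  1.23] 0 0
0.75 t [-0.57  0.14  0.08] r [-7.44 -4.96 -4.36] step 15.0 q [-0.53  0.25  0.46  1.89 -0.04  0.88  1.29] 0 0
0.88 t [-0.57  0.14  0.08] r [-9.47 -6.52 -3.2 ] step 16.0 q [-0.54  0.13  0.44  2.08  0.02  0.55  1.38] 0 0
1.0 t [-0.57  0.14  0.08] r [-11.55  -8.18  -1.75] step 18.0 q [-0.39  0.06  0.32  2.26 -0.2   0.17  1.78] 0 0
standoff [-0.48  0.4   0.41  2.22 -1.28  0.16  2.78] 2.6671875918288652 9.522392545473522
grasp [-0.33  0.65  0.27  2.03 -1.28  0.16  2.77] 3.2783769017741142 13.169973952401184
```

```bash
cat > path3.py <<'E'
from path import *
def show(q,p,Rc,W,n=3,sim=None):
    qsim=np.array(q); a=np.array(q); Rp=Rc
    for w in W:
        w=np.array(w)
        for t in np.linspace(0,1,n+1)[1:]:
            pp,Rr=fk(a+t*(w-a)); qsim,e,an=ik(pp,Rr,qsim,.003)
            print(pp.round(0),"t",(Rc.inv().apply(pp-p)/30),"r",(Rc.inv()*Rr).as_rotvec(degrees=True)/6,"st",np.degrees((Rp.inv()*Rr).magnitude()).round(0),"q",qsim,round(e),round(an)); Rp=Rr
        a=w
    return qsim
W=[[0,.2,0,2.0,.3,.8,1.0],[0,.2,0,2.0,1.5,.7,0],[0,.25,-.1,2.1,2.7,.6,-1.1]]
if __name__=="__main__":
    s,p,Rc=cur(); q=s["joint_positions"]
    Rt=tray_tool(38,ysign=1); ax=Rt.as_matrix()[:,0]; g=np.array([649.2,47.1,38])
    qsim=show(q,p,Rc,W)
    for d in(-110,-60,0):
        qsim,e,a=ik(g+ax*(19+d),Rt,qsim,.003); print(d,qsim,e,a)
E
timeout 200 python3 path3.py
```

```text
[527. -19. 216.] t [-0.02 -2.37  0.68] r [-1.26 -1.78 -2.2 ] st 19.0 q [-0.27  0.38  0.51  1.87 -0.5   1.14  1.23] 0 0
[515. -69. 213.] t [-0.86 -3.52  1.65] r [-3.24 -3.91 -3.88] st 20.0 q [-0.38  0.3   0.55  1.95 -0.2   0.97  1.22] 0 0
[ 536. -100.  237.] t [-2.12 -3.18  2.38] r [-5.85 -6.18 -4.98] st 22.0 q [-0.5   0.21  0.58  2.03  0.13  0.77  1.16] 0 0
[ 571. -173.  272.] t [-4.46 -3.02  4.16] r [-5.45 -8.81 -5.89] st 16.0 q [-0.62  0.22  0.72  2.04  0.49  0.67  0.85] 0 0
[ 619. -219.  326.] t [-6.82 -1.9   5.27] r [ -5.53 -11.51  -5.97] st 16.0 q [-0.76  0.25  0.89  2.04  0.87  0.55  0.51] 0 0
[ 672. -233.  387.] t [-8.81 -0.04  5.62] r [ -6.15 -13.98  -5.26] st 15.0 q [-0.86  0.28  1.02  2.05  1.35  0.44  0.04] 0 0
[ 717. -192.  411.] t [-8.76  2.1   5.14] r [ -7.47 -15.42  -3.79] st 13.0 q [-0.75  0.26  0.85  2.08  1.94  0.47 -0.52] 0 0
[ 752. -123.  420.] t [-7.74  4.24  4.04] r [ -9.19 -15.87  -1.82] st 14.0 q [-0.61  0.25  0.64  2.1   2.42  0.52 -0.96] 0 0
[766. -35. 410.] t [-5.84  5.9   2.46] r [-11.01 -15.21   0.23] st 14.0 q [-0.48  0.25  0.45  2.13  2.84  0.56 -1.33] 0 0
-110 [-0.14  0.4   0.01  2.31  3.09  0.23 -1.54] 0.000317737929356004 0.001625701935561519
-60 [-0.13  0.52  0.01  2.25  3.1   0.29 -1.55] 4.144396775115977e-05 6.136543283088289e-05
0 [-0.13  0.66  0.    2.16  3.1   0.34 -1.55] 4.253172461030248e-05 4.346237749734247e-05
```

```bash
python3 -m inch '{"grip":[60,60,60,60,60,60,60,60,60,60],"translation":[[0,-0.8,0.2],[0,-1.6,0.45],[0,-2.4,0.7],[-0.3,-2.8,1],[-0.6,-3.2,1.3],[-0.85,-3.5,1.65],[-1.3,-3.4,1.9],[-1.7,-3.3,2.1],[-2.1,-3.2,2.4],[-2.1,-3.2,2.4]],"delta_rot":[[-0.4,-0.6,-0.7],[-0.85,-1.2,-1.5],[-1.25,-1.8,-2.2],[-1.9,-2.5,-2.75],[-2.6,-3.2,-3.3],[-3.2,-3.9,-3.9],[-4.1,-4.7,-4.25],[-5,-5.4,-4.6],[-5.85,-6.2,-5],[-5.85,-6.2,-5]]}'
cat > p4.py <<'E'
import sys; from path3 import *
s,p,Rc=cur(); q=s["joint_positions"]; print(s["time"],p,q)
W0=[0,.2,0,2.0,.3,.8,1.0] ; Ws=W[int(sys.argv[1]):]
pp,Rr=p,Rc; a=np.array(W[int(sys.argv[1])-1]); Rp=Rc; qsim=q
for w in Ws:
    w=np.array(w)
    for t in (1/3,2/3,1):
        pp,Rr=fk(a+t*(w-a)); qsim,e,an=ik(pp,Rr,qsim,.003)
        print("t",Rc.inv().apply(pp-p)/30,"r",(Rc.inv()*Rr).as_rotvec(degrees=True)/6,"q",qsim,round(e),round(an))
    a=w
E
python3 p4.py 1
```

```text
time: 5.12
eef_pos: [534.7, -99.5, 237.3]
eef_rot: [0.758, 0.065, 0.619, -0.195]
ft_force: [-0.3, -0.1, -0.4]
gripper_width: 0.697
5.1167 [534.68 -99.5  237.27] [-0.53  0.21  0.6   2.03  0.13  0.77  1.16]
t [-0.4  -1.95  2.2 ] r [ 0.49 -2.04 -1.74] q [-0.65  0.23  0.75  2.04  0.48  0.67  0.86] 0 0
t [-1.53 -3.02  4.58] r [ 0.74 -4.47 -2.73] q [-0.81  0.26  0.95  2.04  0.84  0.54  0.53] 0 0
t [-3.12 -3.07  6.81] r [ 0.68 -7.01 -2.88] q [-1.06  0.48  1.38  2.05  0.98  0.22  0.31] 0 0
t [-3.97 -1.37  7.91] r [ 0.13 -9.01 -1.92] q [-0.86  0.3   0.99  2.08  1.97  0.42 -0.58] 0 0
t [-4.57  1.14  8.24] r [ -0.72 -10.41  -0.17] q [-0.69  0.26  0.74  2.11  2.46  0.5  -1.01] 0 0
t [-4.78  4.04  7.6 ] r [ -1.79 -10.93   2.05] q [-0.55  0.26  0.53  2.13  2.87  0.55 -1.37] 0 0
```

Joints follow the prediction exactly. Next is the sweep.

```bash
python3 -m inch '{"grip":[60,60,60,60,60,60,60,60],"translation":[[-0.15,-0.7,0.75],[-0.3,-1.3,1.5],[-0.4,-1.95,2.2],[-0.8,-2.3,3],[-1.15,-2.7,3.8],[-1.5,-3,4.6],[-2.3,-3.05,5.7],[-3.1,-3.05,6.8]],"delta_rot":[[0.15,-0.7,-0.6],[0.3,-1.4,-1.2],[0.5,-2.05,-1.75],[0.6,-2.9,-2.1],[0.65,-3.7,-2.4],[0.75,-4.5,-2.7],[0.7,-5.3,-2.8],[0.7,-6.1,-2.85]]}'; python3 p4.py 1
```

```text
time: 5.78
eef_pos: [671.7, -235.1, 384.8]
eef_rot: [0.872, -0.062, 0.347, -0.339]
ft_force: [0.6, -1.3, -0.1]
gripper_width: 0.702
5.7833 [ 671.68 -235.13  384.83] [-0.82  0.29  1.    1.98  1.03  0.48  0.37]
t [-0.98  1.02 -5.26] r [-0.52  4.01  1.11] q [-0.65  0.22  0.75  2.04  0.48  0.67  0.86] 0 0
t [-0.16  0.11 -2.7 ] r [-0.21  1.58  0.13] q [-0.8   0.26  0.94  2.04  0.85  0.54  0.53] 0 0
t [-0.08  0.02  0.04] r [ 0.08 -0.94  0.03] q [-1.06  0.47  1.37  2.05  1.    0.22  0.3 ] 0 0
t [-0.6   1.61  1.46] r [ 0.17 -2.93  1.07] q [-0.86  0.3   0.99  2.08  1.97  0.42 -0.58] 0 0
t [-1.64  3.91  2.14] r [ 0.14 -4.37  2.89] q [-0.69  0.26  0.74  2.11  2.46  0.5  -1.01] 0 0
t [-3.04  6.51  1.81] r [-0.07 -5.03  5.21] q [-0.55  0.26  0.53  2.13  2.87  0.55 -1.37] 0 0
```

```bash
python3 -m inch '{"grip":[60,60,60,60,60,60,60,60,60],"translation":[[-0.2,0.4,0.5],[-0.4,1,1],[-0.6,1.6,1.45],[-0.9,2.4,1.7],[-1.3,3.2,1.9],[-1.65,3.9,2.15],[-2.1,4.8,2.05],[-2.6,5.7,1.9],[-3.05,6.5,1.8]],"delta_rot":[[0.1,-1.2,0.3],[0.15,-2.1,0.7],[0.15,-2.95,1.05],[0.15,-3.4,1.7],[0.15,-3.9,2.3],[0.15,-4.35,2.9],[0.1,-4.6,3.7],[0,-4.8,4.4],[-0.05,-5,5.2]]}'
cat > go.py <<'E'
import sys; from path3 import *
# x y z(grasp pt) lean ysign yaw(deg) offsets...
x,y,z,lean,ys,yaw=map(float,sys.argv[1:7]); s,p,Rc=cur(); q=s["joint_positions"]; print(s["time"],p,q)
Rt=tray_tool(lean,np.radians(yaw),ys); ax=Rt.as_matrix()[:,0]
for d in sys.argv[7:]:
    T=np.array([x,y,z])+ax*(19+float(d)); q,e,a=ik(T,Rt,q,.003); print(d,T.round(0),"t",Rc.inv().apply(T-p)/30,"r",(Rc.inv()*Rt).as_rotvec(degrees=True)/6,"q",q,round(e,1),round(a,1))
E
python3 go.py 649 47 38 38 1 6 -160 -110 -60 0
```

```text
time: 6.53
eef_pos: [758.7, -67.7, 411.9]
eef_rot: [0.98, -0.064, 0.139, -0.127]
ft_force: [0.7, -1.6, -0.2]
gripper_width: 0.704
6.5333 [758.68 -67.65 411.94] [-0.72  0.26  0.71  2.12  2.61  0.49 -1.18]
-160 [563.  38. 149.] t [-4.77  3.28 -9.92] r [-0.52  5.82  3.61] q [ 0.02  0.28 -0.17  2.35  2.76  0.16 -1.2 ] 0.0 0.0
-110 [593.  41. 110.] t [ -3.51   3.83 -10.86] r [-0.52  5.82  3.61] q [ 0.04  0.41 -0.19  2.3   2.8   0.24 -1.21] 0.0 0.0
-60 [624.  44.  70.] t [ -2.26   4.38 -11.81] r [-0.52  5.82  3.61] q [ 0.04  0.53 -0.2   2.24  2.82  0.3  -1.22] 0.0 0.0
0 [661.  48.  23.] t [ -0.75   5.04 -12.95] r [-0.52  5.82  3.61] q [ 0.04  0.67 -0.2   2.15  2.84  0.35 -1.22] 0.0 0.0
```

Run:
```python
from path3 import *
s,p,Rc=cur(); q=s["joint_positions"]
Rt=R.from_rotvec(np.array([-.3,2.9,1.8])*6,degrees=True); Rm=Rc*Rt
print(Rm.as_matrix()[:,0])
for T in([570,20,260],[575,30,180]):
    T=np.array(T,float); q,e,a=ik(T,Rm,q,.003); print(Rc.inv().apply(T-p)/30,q,e,a)
```

```text
[ 0.83 -0.1  -0.55]
[-5.33  2.17 -6.38] [ 0.14  0.12 -0.42  2.43  2.31  0.5  -0.86] 0.007618718629850258 0.010842238762056403
[-4.58  2.96 -8.84] [ 0.78  0.8  -1.28  2.43  2.3   1.15 -0.48] 0.035645094261098874 0.04629117133458993
```

Run:
```python
from path3 import *
s,p,Rc=cur(); q=s["joint_positions"]
for T,r in(([620,10,290],[-.3,3,1.9]),([585,30,220],[-.4,4.3,2.7]),([585,40,130],[-.52,5.82,3.61])):
    Rm=Rc*R.from_rotvec(np.array(r)*6,degrees=True)
    T=np.array(T,float); q,e,a=ik(T,Rm,q,.003); print(Rc.inv().apply(T-p)/30,q,e,a)
```

```text
[-3.95  2.07 -4.97] [-0.84  0.1   0.7   2.36  2.48  0.3  -1.  ] 0.00042985636388101245 0.0009498406473554963
[-4.61  2.82 -7.47] [-0.61  0.16  0.46  2.39  2.76  0.23 -1.28] 0.0006866455620555197 0.00213996783246129
[ -3.93   3.62 -10.3 ] [-0.13  0.34  0.    2.32  3.06  0.19 -1.51] 0.00048020325940776774 0.0023176272168822405
```

```bash
python3 -m inch '{"grip":[60,60,60,60,60,60,60,60,60,60],"translation":[[-0.8,0.4,-1],[-1.6,0.8,-2],[-2.4,1.2,-3],[-3.2,1.6,-4],[-4,2.1,-5],[-4.2,2.3,-5.8],[-4.4,2.5,-6.6],[-4.6,2.8,-7.5],[-4.6,2.8,-7.5],[-4.6,2.8,-7.5]],"delta_rot":[[0,0.6,0.4],[-0.1,1.2,0.8],[-0.2,1.8,1.2],[-0.25,2.4,1.5],[-0.3,3,1.9],[-0.3,3.5,2.2],[-0.35,3.9,2.5],[-0.4,4.3,2.7],[-0.4,4.3,2.7],[-0.4,4.3,2.7]]}'; python3 go.py 649 47 38 38 1 6 -110 -60 0
```

```text
time: 7.37
eef_pos: [584.7, 26.2, 218.8]
eef_rot: [0.93, -0.035, 0.365, -0.001]
ft_force: [-0.6, 0.3, 0.3]
gripper_width: 0.703
7.3667 [584.68  26.23 218.77] [-0.67  0.17  0.53  2.4   2.77  0.22 -1.31]
-110 [593.  41. 110.] t [ 2.67  0.73 -2.43] r [-0.13  1.49  0.99] q [-0.16  0.4   0.03  2.31  3.12  0.23 -1.58] 0.0 0.0
-60 [624.  44.  70.] t [ 4.3   0.9  -2.69] r [-0.13  1.49  0.99] q [-0.15  0.52  0.03  2.25  3.13  0.29 -1.58] 0.0 0.0
0 [661.  48.  23.] t [ 6.27  1.1  -3.  ] r [-0.13  1.49  0.99] q [-0.14  0.66  0.02  2.16  3.13  0.34 -1.59] 0.0 0.0
```

```bash
python3 -m inch '{"grip":[60,60,60,60,60,60],"translation":[[0.7,0.2,-0.6],[1.4,0.4,-1.2],[2.1,0.6,-1.9],[2.67,0.73,-2.43],[2.67,0.73,-2.43],[2.67,0.73,-2.43]],"delta_rot":[[-0.05,0.5,0.3],[-0.1,1,0.7],[-0.13,1.5,1],[-0.13,1.5,1],[-0.13,1.5,1],[-0.13,1.5,1]]}'; python3 go.py 649 47 38 38 1 6 -110 -60 0
python3 - <<'E'
from h import *
d=snap("wrist","w3"); cv2.imwrite("pics/w3.png",d["frame"][...,::-1])
E
```

```text
time: 7.87
eef_pos: [593.4, 41.1, 109.3]
eef_rot: [0.897, -0.023, 0.439, 0.048]
ft_force: [0.2, 0.4, 1.1]
gripper_width: 0.707
7.8667 [593.38  41.13 109.28] [-0.21  0.4   0.09  2.31  3.2   0.23 -1.67]
-110 [593.  41. 110.] t [-0.01  0.    0.01] r [ 0.01 -0.03 -0.01] q [-0.21  0.4   0.09  2.31  3.2   0.23 -1.67] 0.0 0.0
-60 [624.  44.  70.] t [ 1.65 -0.    0.01] r [ 0.01 -0.03 -0.01] q [-0.2   0.52  0.08  2.25  3.21  0.29 -1.68] 0.0 0.0
0 [661.  48.  23.] t [ 3.65 -0.    0.02] r [ 0.01 -0.03 -0.01] q [-0.19  0.66  0.08  2.16  3.21  0.34 -1.68] 0.0 0.0
```

View pics/w3.png

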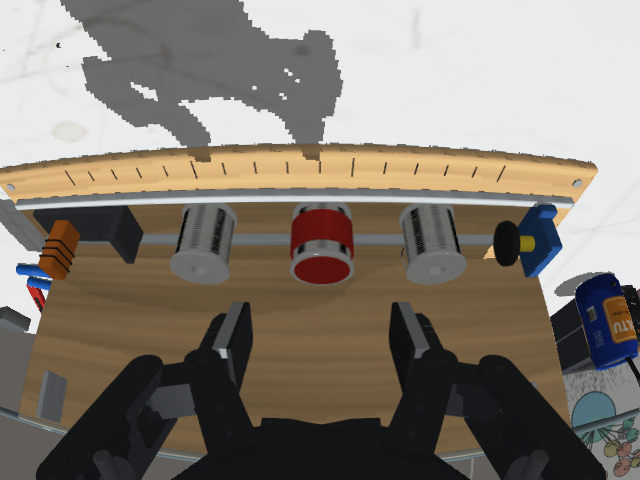

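The camera now looks in under the hood. The reject's red top is at (323,268), midway between the finger tips. The good spools' tops are at (201,269) and (435,269), the disc is at (507,243) and the grip is at (60,248).

Run:
```python
from h import *
d=load("w3"); d["fish"]=1
for n,u,z in(("rej",(323,268),55),("b",(201,269),55),("a",(435,269),55),("grip",(57,266),63),("lipL",(573,202),18),("lipR",(17,206),18),("disc",(500,243),34)): print(n,atz(d,u,z).round(1))
```

```text
rej [645.5  48.1  55. ]
b [656.5 -32.   55. ]
a [640.3 122.   55. ]
grip [ 655.2 -144.2   63. ]
lipL [598.2 231.2  18. ]
lipR [ 644.5 -203.6   18. ]
disc [635.3 177.   34. ]
```

```bash
python3 -m inch '{"grip":[60,60,60,60,60,60],"translation":[[0.8,0,0],[1.6,0,0],[2.4,0,0.01],[3.1,0,0.02],[3.65,0,0.02],[3.65,0,0.02]],"delta_rot":[[0,0,0],[0,0,0],[0,0,0],[0,0,0],[0,0,0],[0,0,0]]}' 40; python3 go.py 649 47 38 38 1 6 0
```

```text
time: 8.42
eef_pos: [662.5, 51.9, 24.6]
eef_rot: [0.898, -0.024, 0.437, 0.05]
ft_force: [0.3, 0.3, -1.0]
gripper_width: 0.7
8.4167 [662.47  51.85  24.62] [-0.2   0.66  0.08  2.16  3.21  0.34 -1.68]
0 [661.  48.  23.] t [-0.   -0.11 -0.09] r [ 0.05  0.01 -0.04] q [-0.19  0.66  0.08  2.16  3.21  0.34 -1.68] 0.0 0.0
```

```bash
python3 -m inch '{"grip":[60,40,36,36,36,36,36,36],"translation":[[0,-0.1,-0.05],[0,-0.1,-0.05],[0,-0.1,-0.05],[0,-0.1,-0.05],[0,-0.1,-0.05],[0,-0.1,-0.05],[0,-0.1,-0.05],[0,-0.1,-0.05]],"delta_rot":[[0,0,0],[0,0,0],[0,0,0],[0,0,0],[0,0,0],[0,0,0],[0,0,0],[0,0,0]]}' 40
```

```text
time: 9.08
eef_pos: [659.4, 47.4, 24.8]
eef_rot: [0.898, -0.023, 0.438, 0.049]
ft_force: [-4.1, 0.0, 5.4]
gripper_width: 0.475
```

```bash
python3 -m inch '{"grip":[36,36,36,36,36,36,36,36,36],"translation":[[-0.2,0,0.15],[-0.4,0,0.31],[-0.6,0,0.47],[-1.3,0,0.47],[-2.1,0,0.47],[-2.9,0,0.47],[-3.9,0,0.47],[-4.9,0,0.47],[-4.9,0,0.47]],"delta_rot":[[0,0,0],[0,0,0],[0,0,0],[0,0,0],[0,0,0],[0,0,0],[0,0,0],[0,0,0],[0,0,0]]}'
python3 - <<'E'
from h import *
print(cur()[1],cur()[0]["joint_positions"].round(2))
d=snap("side","s1"); cv2.imwrite("pics/s1.png",crop(d,215,140,200,150,4))
E
```

```text
time: 9.83
eef_pos: [579.8, 37.7, 152.1]
eef_rot: [0.898, -0.021, 0.436, 0.049]
ft_force: [-0.1, 0.7, -1.7]
gripper_width: 0.482
[579.78382868  37.7231707  152.06559165] [-0.3   0.28  0.2   2.34  3.45  0.15 -1.92]
```

View pics/s1.png

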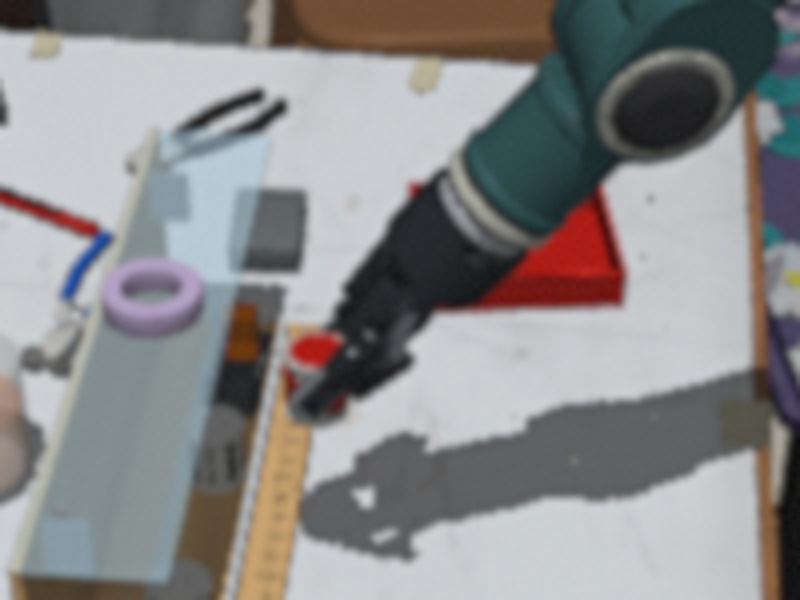

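The reject hangs upright in the jaws at about (315,385) in the crop, clear of hood and lip. Next is the bin, and I'll check the IK for several tool yaws.

```bash
cat > binp.py <<'E'
from path3 import *
s,p,Rc=cur(); q0=s["joint_positions"]
B=np.array([490,-338.])
for yaw in(-32,-20):
    q=q0; 
    for f,zz in((0,115),(.25,115),(.5,115),(.75,115),(1,115),(1,40)):
        Rt=tray_tool(38,np.radians(6+f*(yaw-6)),1); ax=Rt.as_matrix()[:,0]
        a0=np.arctan2(45,622);r0=624;a1=np.arctan2(B[1],B[0]);r1=np.hypot(*B); a=a0+f*(a1-a0); r=r0+f*(r1-r0)
        T=np.array([r*np.cos(a),r*np.sin(a),zz])+ax*19
        q,e,an=ik(T,Rt,q,.003); print(yaw,T.round(0),"t",Rc.inv().apply(T-p)/30,"r",(Rc.inv()*Rt).as_rotvec(degrees=True)/6,"q",q,round(e,1),round(an,1))
E
python3 binp.py
```

```text
-32 [634.  46. 100.] t [2.45 0.08 0.37] r [ 0.    0.03 -0.04] q [-0.31  0.47  0.21  2.23  3.44  0.22 -1.93] 0.0 0.0
-32 [626. -60. 100.] t [ 2.03 -3.42 -0.14] r [ 1.25  0.02 -1.02] q [-0.16  0.46  0.23  2.25  3.47  0.24 -1.96] 0.0 0.0
-32 [ 600. -163.  100.] t [ 1.26 -6.72 -1.1 ] r [ 2.49  0.02 -1.99] q [-0.01  0.46  0.26  2.27  3.5   0.25 -1.99] 0.0 0.0
-32 [ 557. -258.  100.] t [ 0.18 -9.73 -2.47] r [ 3.74  0.02 -2.97] q [ 0.13  0.45  0.29  2.28  3.53  0.26 -2.02] 0.0 0.0
-32 [ 500. -344.  100.] t [ -1.19 -12.38  -4.2 ] r [ 4.99  0.01 -3.95] q [ 0.27  0.45  0.32  2.3   3.56  0.28 -2.06] 0.0 0.0
-32 [ 500. -344.   25.] t [  0.77 -12.39  -5.74] r [ 4.99  0.01 -3.95] q [ 0.25  0.64  0.35  2.3   3.47  0.47 -2.02] 0.0 0.0
-20 [634.  46. 100.] t [2.45 0.08 0.37] r [ 0.    0.03 -0.04] q [-0.31  0.47  0.21  2.23  3.44  0.22 -1.93] 0.0 0.0
-20 [626. -60. 100.] t [ 2.03 -3.4  -0.14] r [ 0.85  0.02 -0.71] q [-0.08  0.46  0.17  2.24  3.55  0.24 -1.97] 0.0 0.0
-20 [ 600. -162.  100.] t [ 1.27 -6.68 -1.09] r [ 1.71  0.02 -1.38] q [ 0.13  0.45  0.14  2.25  3.68  0.26 -2.02] 0.0 0.0
-20 [ 558. -257.  100.] t [ 0.19 -9.68 -2.45] r [ 2.56  0.02 -2.05] q [ 0.34  0.45  0.12  2.26  3.81  0.28 -2.08] 0.0 0.0
-20 [ 501. -342.  100.] t [ -1.17 -12.31  -4.16] r [ 3.41  0.02 -2.71] q [ 0.53  0.44  0.13  2.27  3.94  0.31 -2.15] 0.0 0.0
-20 [ 501. -342.   25.] t [  0.8  -12.32  -5.71] r [ 3.41  0.02 -2.71] q [ 0.44  0.63  0.23  2.28  3.75  0.5  -1.99] 0.0 0.0
```

```bash
python3 -m inch '{"grip":[36,36,36,36,36,36,36,36,36,36],"translation":[[0.1,-0.7,-0.1],[0.3,-1.7,-0.25],[0.5,-2.7,-0.45],[0.7,-3.7,-0.6],[0.85,-4.7,-0.8],[1,-5.7,-0.95],[1.2,-6.7,-1.1],[0.85,-7.7,-1.6],[0.5,-8.7,-2],[0.2,-9.7,-2.45]],"delta_rot":[[0.25,0,-0.2],[0.6,0,-0.5],[1,0,-0.8],[1.4,0,-1.1],[1.75,0,-1.4],[2.1,0,-1.7],[2.5,0,-2],[2.9,0,-2.3],[3.3,0,-2.65],[3.75,0,-2.95]]}'
python3 go.py 490 -338 115 38 1 -32 0; python3 go.py 490 -338 36 38 1 -32 0 | tail -1
```

```text
time: 10.72
eef_pos: [557.7, -258.1, 96.6]
eef_rot: [0.881, 0.085, 0.431, -0.176]
ft_force: [-0.3, -0.1, -1.0]
gripper_width: 0.481
10.7167 [ 557.68 -258.09   96.65] [ 0.13  0.46  0.29  2.28  3.51  0.27 -2.01]
0 [ 500. -344.  100.] t [-0.5  -3.39 -0.47] r [ 1.26 -0.03 -0.96] q [ 0.28  0.45  0.32  2.3   3.55  0.28 -2.05] 0.0 0.0
0 [ 500. -344.   21.] t [ 1.58 -3.38 -2.09] r [ 1.26 -0.03 -0.96] q [ 0.25  0.65  0.35  2.3   3.47  0.48 -2.01] 0.0 0.0
```

```bash
python3 -m inch '{"grip":[36,36,36,36,36,36,36,36,36,36],"translation":[[-0.1,-0.8,-0.1],[-0.2,-1.7,-0.2],[-0.4,-2.6,-0.35],[-0.5,-3.4,-0.47],[-0.5,-3.4,-0.47],[0,-3.4,-0.9],[0.5,-3.4,-1.3],[1,-3.4,-1.65],[1.3,-3.4,-1.88],[1.3,-3.4,-1.88]],"delta_rot":[[0.3,0,-0.2],[0.6,0,-0.5],[0.9,0,-0.7],[1.26,0,-0.96],[1.26,0,-0.96],[1.26,0,-0.96],[1.26,0,-0.96],[1.26,0,-0.96],[1.26,0,-0.96],[1.26,0,-0.96]]}'
python3 go.py 490 -338 34 38 1 -32 0
python3 - <<'E'
from h import *
d=snap("scene","b1"); e=snap("wrist","wb"); cv2.imwrite("pics/b1.png",np.hstack([crop(d,340,170,130,110,3.6)[:396],crop(e,240,130,140,165,2.4)[:396]]))
E
```

```text
time: 11.55
eef_pos: [499.6, -342.1, 28.8]
eef_rot: [0.863, 0.121, 0.425, -0.246]
ft_force: [-0.5, 0.1, -1.5]
gripper_width: 0.48
11.55 [ 499.64 -342.13   28.81] [ 0.24  0.63  0.35  2.3   3.48  0.45 -2.02]
0 [ 500. -344.   19.] t [ 0.29 -0.05 -0.16] r [ 0.03 -0.07 -0.01] q [ 0.25  0.66  0.35  2.3   3.47  0.48 -2.02] 0.0 0.0
```

View pics/b1.png

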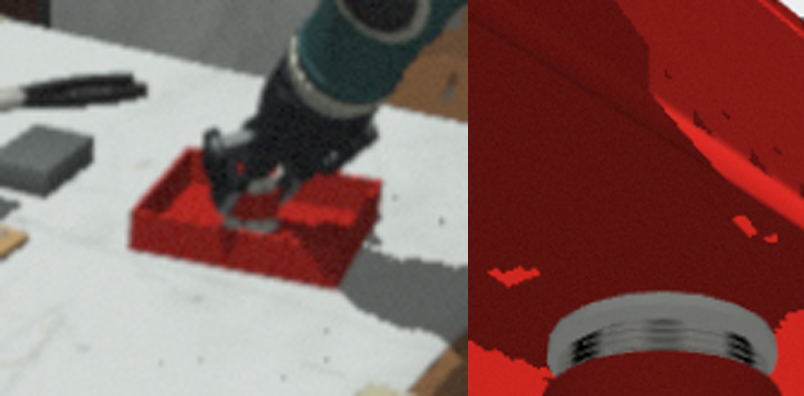

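The spool is central inside the bin and slightly above its floor. I'll lower it gently.

```bash
python3 -m inch '{"grip":[36,36,36,36],"translation":[[0.08,0,-0.06],[0.16,0,-0.12],[0.24,0,-0.19],[0.24,0,-0.19]],"delta_rot":[[0,0,0],[0,0,0],[0,0,0],[0,0,0]]}'
```

```text
time: 11.98
eef_pos: [500.4, -343.1, 22.3]
eef_rot: [0.864, 0.121, 0.423, -0.247]
ft_force: [-0.4, 0.8, -1.2]
gripper_width: 0.48
```

```bash
python3 -m inch '{"grip":[36,36,36,36],"translation":[[0.04,0,-0.03],[0.08,0,-0.06],[0.08,0,-0.06],[0.08,0,-0.06]],"delta_rot":[[0,0,0],[0,0,0],[0,0,0],[0,0,0]]}'
python3 go.py 490 -338 33.8 38 1 -32 0
```

```text
time: 12.32
eef_pos: [500.4, -343.2, 19.3]
eef_rot: [0.864, 0.121, 0.423, -0.247]
ft_force: [-0.3, 0.5, -1.9]
gripper_width: 0.478
12.3167 [ 500.38 -343.23   19.29] [ 0.24  0.66  0.35  2.3   3.47  0.48 -2.02]
0 [ 500. -344.   19.] t [ 0.01 -0.04 -0.01] r [ 0.01 -0.03 -0.01] q [ 0.25  0.66  0.35  2.3   3.47  0.48 -2.02] 0.0 0.0
```

```bash
python3 -m inch '{"grip":[36,36,36],"translation":[[0.02,0,-0.02],[0.04,0,-0.03],[0.04,0,-0.03]],"delta_rot":[[0,0,0],[0,0,0],[0,0,0]]}'
python3 -m inch '{"grip":[45,52,60,60,60],"translation":[[0,0,0],[0,0,0],[0,0,0],[0,0,0],[0,0,0]],"delta_rot":[[0,0,0],[0,0,0],[0,0,0],[0,0,0],[0,0,0]]}'
python3 - <<'E'
from h import *
e=snap("wrist","wb2"); cv2.imwrite("pics/wb2.png",crop(e,170,90,300,225,2))
E
python3 -m inch '{"grip":[60,60,60,60],"translation":[[-0.7,0,0],[-1.6,0,0],[-2.6,0,0],[-3,0,0]],"delta_rot":[[0,0,0],[0,0,0],[0,0,0],[0,0,0]]}'
python3 - <<'E'
from h import *
e=snap("wrist","wb3"); cv2.imwrite("pics/wb3.png",e["frame"][...,::-1])
E
```

```text
time: 12.57
eef_pos: [500.5, -343.3, 18.8]
eef_rot: [0.864, 0.121, 0.422, -0.247]
ft_force: [-4.7, 3.4, 9.3]
gripper_width: 0.478
time: 12.98
eef_pos: [500.5, -343.3, 17.8]
eef_rot: [0.864, 0.121, 0.423, -0.247]
ft_force: [-0.6, -0.4, 0.2]
gripper_width: 0.704
time: 13.37
eef_pos: [451.8, -313.4, 90.2]
eef_rot: [0.864, 0.121, 0.423, -0.247]
ft_force: [-0.8, -0.4, -0.5]
gripper_width: 0.703
```

View pics/wb3.png

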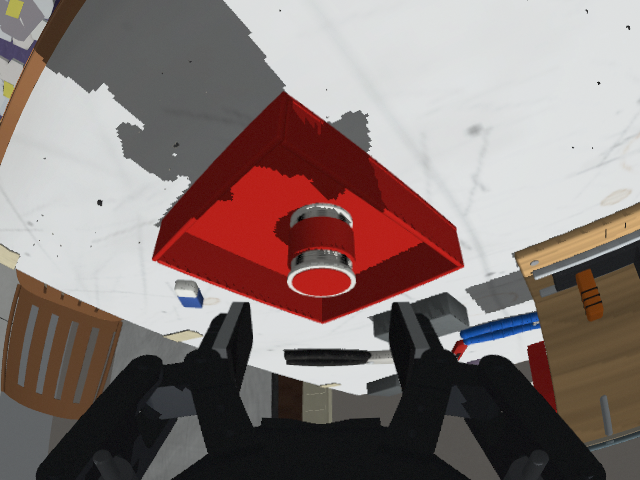

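The reject stands upright, red top at (321,282), well inside the bin walls. The grip is visible at (590,293). I'll go to the grip next.

```bash
python3 go.py 669 -152 50 38 1 6 -120 0
python3 - <<'E'
from h import *
for n,us in(("wb3",((592,275),(585,270))),):
    d=load(n); d["fish"]=1
    for u in us: print(atz(d,u,63))
d=load("b1");
E
```

```text
13.4167 [ 451.83 -313.41   91.21] [ 0.21  0.42  0.38  2.43  3.48  0.37 -1.98]
-120 [ 607. -158.  130.] t [0.02 7.12 2.09] r [-5.   -0.    3.88] q [ 0.41  0.42 -0.09  2.18  4.42  0.24 -2.47] 0.0 0.0
0 [ 681. -151.   35.] t [3.7  8.63 1.68] r [-5.   -0.    3.88] q [ 0.19  0.67  0.1   2.05  4.06  0.36 -2.2 ] 0.0 0.0
[ 560.98299432 -176.98514621   63.        ]
[ 548.51287438 -183.22931152   63.        ]
```

```bash
cat > seq.py <<'E'
from path3 import *
def seq(st):
    s,p,Rc=cur(); q=s["joint_positions"]; print(s["time"],p,q)
    for x,y,z,lean,yaw,d in st:
        Rt=tray_tool(lean,np.radians(yaw),1); ax=Rt.as_matrix()[:,0]; T=np.array([x,y,z])+ax*(19+d)
        q,e,a=ik(T,Rt,q,.003); print(T.round(0),"t",Rc.inv().apply(T-p)/30,"r",(Rc.inv()*Rt).as_rotvec(degrees=True)/6,"q",q,round(e,1),round(a,1))
E
python3 - <<'E'
from seq import *
seq([(560,-230,110,38,-25,0),(669,-152,50,38,-15,-110),(669,-152,50,38,-5,-80),(669,-152,50,38,3,-50),(669,-152,50,38,6,-30),(669,-152,50,38,6,0),(660,-50,50,38,6,0),(650,30,50,38,6,0)])
E
```

```text
13.4167 [ 451.83 -313.41   91.21] [ 0.21  0.42  0.38  2.43  3.48  0.37 -1.98]
[ 571. -235.   95.] t [1.12 4.31 1.63] r [-0.92 -0.01  0.7 ] q [-0.02  0.48  0.37  2.28  3.37  0.25 -1.99] 0.0 0.0
[ 615. -137.  122.] t [0.14 7.85 1.81] r [-2.24 -0.01  1.73] q [-0.15  0.42  0.33  2.24  3.37  0.17 -1.96] 0.0 0.0
[ 632. -149.   98.] t [1.17 7.83 1.85] r [-3.55 -0.01  2.75] q [ 0.16  0.49  0.07  2.19  3.68  0.22 -2.01] 0.0 0.0
[ 650. -153.   74.] t [2.16 8.03 1.83] r [-4.6  -0.01  3.57] q [ 0.34  0.57 -0.08  2.12  3.91  0.24 -2.04] 0.0 0.0
[ 662. -153.   59.] t [2.78 8.26 1.78] r [-5.   -0.    3.88] q [ 0.38  0.61 -0.11  2.08  3.98  0.25 -2.04] 0.0 0.0
[ 681. -151.   35.] t [3.7  8.63 1.68] r [-5.   -0.    3.88] q [ 0.33  0.67 -0.07  2.04  3.93  0.28 -2.01] 0.0 0.0
[672. -49.  35.] t [ 2.44 11.36  0.06] r [-5.   -0.    3.88] q [ 0.    0.64  0.09  2.13  3.63  0.33 -1.93] 0.0 0.0
[662.  31.  35.] t [ 1.4  13.45 -1.28] r [-5.   -0.    3.88] q [-0.25  0.64  0.19  2.17  3.43  0.34 -1.9 ] 0.0 0.0
```

```bash
python3 -m inch '{"grip":[50,45,45,45,45,45,45,45,45,45],"translation":[[0.25,1,0.4],[0.5,1.9,0.75],[0.8,2.9,1.1],[1.1,4.3,1.6],[0.9,5,1.7],[0.6,5.9,1.7],[0.4,6.9,1.75],[0.15,7.85,1.8],[0.15,7.85,1.8],[0.15,7.85,1.8]],"delta_rot":[[-0.2,0,0.15],[-0.4,0,0.3],[-0.6,0,0.5],[-0.9,0,0.7],[-1.2,0,0.9],[-1.5,0,1.2],[-1.9,0,1.45],[-2.25,0,1.73],[-2.25,0,1.73],[-2.25,0,1.73]]}'
python3 - <<'E'
from seq import *
e=snap("wrist","wg"); cv2.imwrite("pics/wg.png",e["frame"][...,::-1])
seq([(669,-152,50,38,-5,-80),(669,-152,50,38,3,-50),(669,-152,50,38,6,-30),(669,-152,50,38,6,0)])
E
```

```text
time: 14.25
eef_pos: [617.5, -136.7, 118.5]
eef_rot: [0.891, 0.056, 0.436, -0.115]
ft_force: [-1.0, 0.3, -2.0]
gripper_width: 0.527
14.3 [ 616.46 -138.15  118.04] [-0.15  0.43  0.32  2.24  3.36  0.17 -1.96]
[ 632. -149.   98.] t [ 0.88 -0.21  0.05] r [-1.29 -0.03  1.02] q [ 0.17  0.49  0.07  2.19  3.67  0.22 -2.  ] 0.0 0.0
[ 650. -153.   74.] t [ 1.89 -0.19  0.06] r [-2.34 -0.03  1.84] q [ 0.35  0.57 -0.08  2.12  3.9   0.24 -2.03] 0.0 0.0
[ 662. -153.   59.] t [ 2.54 -0.07  0.05] r [-2.74 -0.03  2.15] q [ 0.39  0.62 -0.12  2.08  3.97  0.25 -2.03] 0.0 0.0
[ 681. -151.   35.] t [3.52 0.15 0.02] r [-2.74 -0.03  2.15] q [ 0.34  0.68 -0.08  2.04  3.92  0.27 -2.  ] 0.0 0.0
```

View pics/wg.png

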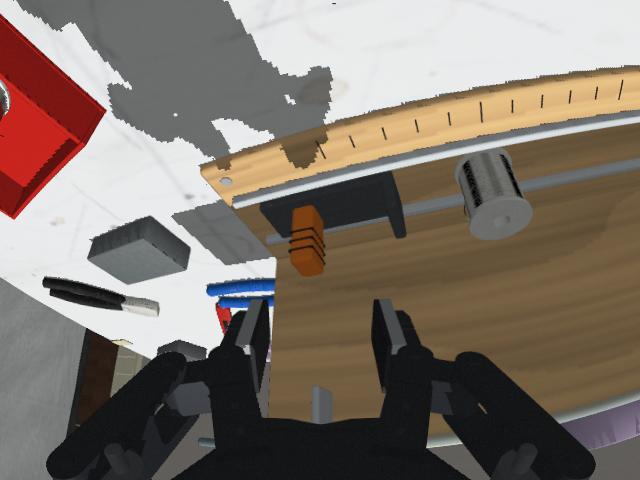

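The orange tab's top is at about (311,264), almost between the fingers, and good spool b's top is at (500,218). I'll measure both.

Run:
```python
from seq import *
d=load("wg"); d["fish"]=1
g=atz(d,(311,263),63); print("grip",g,"tab mid-front",atz(d,(310,232),50),"b",atz(d,(500,218),55))
```

```text
grip [ 662.82 -155.1    63.  ] tab mid-front [ 647.94 -151.66   50.  ] b [655.04 -35.55  55.  ]
```

```bash
python3 - <<'E'
from seq import *
seq([(667,-154,50,38,-5,-80),(667,-154,50,38,3,-50),(667,-154,50,38,6,-30),(667,-154,50,38,6,0)])
E
python3 -m inch '{"grip":[45,45,45,45,45,45,45,45],"translation":[[0.45,-0.12,0],[0.85,-0.25,0],[1.3,-0.25,0],[1.85,-0.25,0],[2.5,-0.15,0],[2.5,-0.15,0],[2.5,-0.15,0],[2.5,-0.15,0]],"delta_rot":[[-0.65,0,0.5],[-1.3,0,1],[-1.8,0,1.4],[-2.3,0,1.85],[-2.7,0,2.15],[-2.74,0,2.15],[-2.74,0,2.15],[-2.74,0,2.15]]}'
python3 - <<'E'
from seq import *
seq([(667,-154,50,38,6,0)])
E
```

```text
14.3 [ 616.46 -138.15  118.04] [-0.15  0.43  0.32  2.24  3.36  0.17 -1.96]
[ 630. -151.   98.] t [ 0.85 -0.29  0.01] r [-1.29 -0.03  1.02] q [ 0.17  0.48  0.07  2.19  3.68  0.22 -2.  ] 0.0 0.0
[ 648. -155.   74.] t [ 1.86 -0.27  0.02] r [-2.34 -0.03  1.84] q [ 0.35  0.56 -0.08  2.12  3.91  0.24 -2.03] 0.0 0.0
[ 660. -155.   59.] t [ 2.52 -0.16  0.01] r [-2.74 -0.03  2.15] q [ 0.39  0.61 -0.12  2.08  3.98  0.25 -2.03] 0.0 0.0
[ 679. -153.   35.] t [ 3.49  0.06 -0.01] r [-2.74 -0.03  2.15] q [ 0.34  0.67 -0.08  2.05  3.93  0.28 -2.  ] 0.0 0.0
time: 14.97
eef_pos: [658.6, -155.0, 58.8]
eef_rot: [0.897, -0.022, 0.44, 0.047]
ft_force: [-1.2, -0.2, 0.1]
gripper_width: 0.528
14.9667 [ 658.64 -154.97   58.78] [ 0.43  0.62 -0.16  2.08  3.93  0.23 -1.98]
[ 679. -153.   35.] t [1.04 0.   0.05] r [-0.02 -0.04 -0.  ] q [ 0.37  0.68 -0.12  2.04  3.89  0.26 -1.95] 0.0 0.0
```

```bash
python3 -m inch '{"grip":[45,45,45,25,12,12,12,12,12,12],"translation":[[0.5,0,0],[1,0,0.05],[1.04,0,0.05],[1.04,0,0.05],[1.04,0,0.05],[1.04,0,0.05],[1.04,0,0.05],[1.04,0,0.05],[1.04,0,0.05],[1.04,0,0.05]],"delta_rot":[[0,0,0],[0,0,0],[0,0,0],[0,0,0],[0,0,0],[0,0,0],[0,0,0],[0,0,0],[0,0,0],[0,0,0]]}' 50
```

```text
time: 15.8
eef_pos: [679.6, -155.2, 36.8]
eef_rot: [0.897, -0.023, 0.439, 0.045]
ft_force: [2.6, -4.2, -1.7]
gripper_width: 0.179
```

```bash
python3 -m inch '{"grip":[12,12,12,12,12,12,12,12,12,12],"translation":[[0,0.1,0],[0,0.3,0],[0,0.5,0],[0,0.7,0],[0,0.9,0],[0,1.1,0],[0,1.3,0],[0,1.5,0],[0,1.65,0],[0,1.7,0]],"delta_rot":[[0,0,0],[0,0,0],[0,0,0],[0,0,0],[0,0,0],[0,0,0],[0,0,0],[0,0,0],[0,0,0],[0,0,0]]}'
python3 -m inch '{"grip":[12,12,12,12,12,12,12,12,12,12],"translation":[[0,0.1,0],[0,0.3,0],[0,0.5,0],[0,0.7,0],[0,0.9,0],[0,1.1,0],[0,1.3,0],[0,1.5,0],[0,1.65,0],[0,1.7,0]],"delta_rot":[[0,0,0],[0,0,0],[0,0,0],[0,0,0],[0,0,0],[0,0,0],[0,0,0],[0,0,0],[0,0,0],[0,0,0]]}'
```

```text
time: 16.63
eef_pos: [674.5, -105.5, 36.8]
eef_rot: [0.897, -0.023, 0.439, 0.044]
ft_force: [5.5, -9.7, -5.1]
gripper_width: 0.178
time: 17.47
eef_pos: [669.4, -54.6, 36.8]
eef_rot: [0.897, -0.023, 0.439, 0.044]
ft_force: [6.3, -9.7, -6.8]
gripper_width: 0.174
```

```bash
python3 -m inch '{"grip":[12,12,12,12,12,12,12,12,12,12],"translation":[[0,0.1,0],[0,0.3,0],[0,0.5,0],[0,0.7,0],[0,0.9,0],[0,1.1,0],[0,1.3,0],[0,1.5,0],[0,1.65,0],[0,1.7,0]],"delta_rot":[[0,0,0],[0,0,0],[0,0,0],[0,0,0],[0,0,0],[0,0,0],[0,0,0],[0,0,0],[0,0,0],[0,0,0]]}'
python3 - <<'E'
from h import *
e=snap("wrist","wp1"); cv2.imwrite("pics/wp1.png",e["frame"][...,::-1])
E
```

```text
time: 18.3
eef_pos: [664.2, -3.8, 36.8]
eef_rot: [0.897, -0.022, 0.439, 0.044]
ft_force: [6.7, -8.1, -6.6]
gripper_width: 0.176
```

View pics/wp1.png

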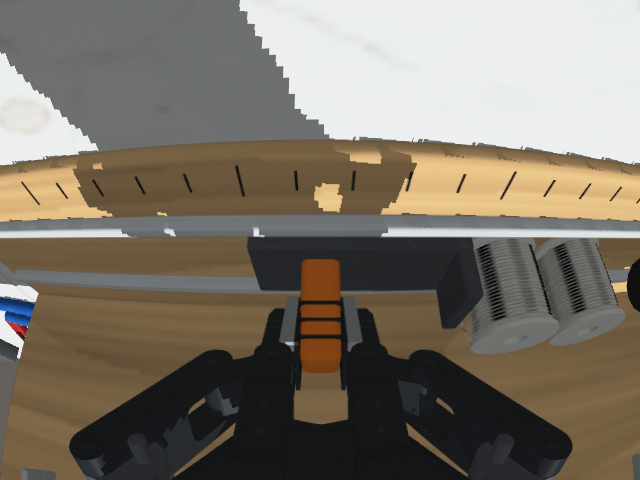

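The spools are closed up on the shoe and upright, tops at (515,340) and (588,325). The black disc is just entering at the right edge (632,285). I'll advance 21 mm and read the gap numerically.

```bash
python3 -m inch '{"grip":[12,12,12,12,12,12],"translation":[[0,0.1,0],[0,0.25,0],[0,0.4,0],[0,0.55,0],[0,0.67,0],[0,0.7,0]],"delta_rot":[[0,0,0],[0,0,0],[0,0,0],[0,0,0],[0,0,0],[0,0,0]]}'
python3 - <<'E'
from h import *
e=snap("wrist","wp2"); f=e["frame"].astype(int)
for r in range(235,345,8):
    print(r,"".join("Y" if p[0]>p[2]+90 and p[1]>120 else "B" if p[2]>p[0]+40 else "k" if p.max()<45 else "s" if abs(p[0]-p[2])<22 else "w" for p in f[r,540:640]))
E
```

```text
time: 18.85
eef_pos: [662.2, 16.0, 36.8]
eef_rot: [0.897, -0.022, 0.439, 0.043]
ft_force: [7.5, -10.7, -6.4]
gripper_width: 0.175
235 ssssssssssssssssssssssssssssssssssssssssssssssssssssssssssssssssssssssssssssssssssssssssssssssssssss
243 wsssssssssssssssssssssssssssssssssssssssssssssssssssssssswwwwwwwwwwwwwwwwwwwwwwwwwwwwwwwwwwwwwwwwwww
251 ssssssssssssskkssskkkkssssssssssssssssssssssssssssssssssswwwwwwwwwwwwwwwwwwwwwwwwwwwwwwwwwwwwwwwwsww
259 sssssssssssssssskkksssskkksssssssssssssssssssssssssssssssssswwwwwwwwwwwwwwwwwwkkkkkkkkkkkkkkkkkkkkww
267 sssssssssssssssssssskkkkssskkkssssssssssssssssssssssssssssssssswwwwwwwwkkkkkkkkkkkkkkkkkkkkkkkkkkkkk
275 ksssssssssssssssssssssssskkkkssssssssssssssssssssssssssssssssssssssskkkkkkkkkkkkkkkkkkkkkkkkkkkkkkkk
283 sskssssssssssssssssssssskkksssskkkkssssssssssssssssssssssssssssssssskkkkkkkkkkkkkkkkkkkkkkkkkkkkkkkk
291 sssskkssssssssssssssssssssssskkkkssssssssssssssssssssssssssssssssssssssskkkkkkkkkkkkkkkkkkkkkkkkkkkk
299 sssssskkssssssssssssssssssssskkssssskkkssssssssssssssssssssssssssssssssssskkkkkkkkkkkkkkkkkkkkkkkkkk
307 ssssssssskssssssssssssssssssssssskkkkkssssssssssssssssssssssssssssssssssssssskkkkkkkkkkkkkkkkkkkkkkk
315 sssssssssssssssssssssssssssssssssssssssssssssssssssssssssssssssssssssssssssssssssssskkkkkkkkkkkkkwww
323 sssssssssssssssssssssssssssssssssssssssssssssssssssssssssssssssssssssssssssssswwwwwwwwwwwwwwwwssssww
331 sssssssssssssssssssssssssssssssssssssssssssssssssssssssssssssssssswwwwwwwwwwwwwwwwwwwwwwwwwwwwwwwkkk
339 sssssssssssssssssssssssssssssssssssssssssssssswwwwwwwwwwwwwwwwwwwwwwwwwwwwwwwwwwwwwwwwwwwwwwwwwwwwwk
```

```bash
cat > gap.py <<'E'
from h import *; from scipy.optimize import least_squares; import sys
d=load(sys.argv[1]); K=d["camera_matrix"];M=R.from_rotvec(np.ravel(d["rvec"])).as_matrix();t=np.ravel(d["tvec"])
u=np.array([-np.sin(YAW),np.cos(YAW),0]);n=np.array([np.cos(YAW),np.sin(YAW),0]);O=np.array([652.,-5,0])
def pj(P):
    c=P@M.T+t; r=np.hypot(c[:,0],c[:,1]); th=np.arctan2(r,c[:,2]); return np.column_stack([K[0,2]+K[0,0]*th*c[:,0]/r,K[1,2]+K[1,1]*th*c[:,1]/r])
a=np.linspace(0,2*np.pi,721)
def face(s,x=0): return pj(O+u*s+n*x+17*(np.cos(a)[:,None]*n+np.sin(a)[:,None]*[0,0,1])+[0,0,34])
def top(s,x=0): return pj(O+u*s+n*x+21*(np.cos(a)[:,None]*n+np.sin(a)[:,None]*u)+[0,0,55])
def dist(C,pts): return np.array([np.hypot(*(C-p).T).min() for p in pts])
def edge(C,row,side): 
    m=np.abs(C[:,1]-row)<.7; return (C[m,0].min() if side<0 else C[m,0].max()) if m.any() else np.nan
E
python3 - wp2 <<'E'
from gap import *
for s in range(172,192,3): print("disc s",s,[round(float(edge(face(s),r,-1)),1) for r in(259,263,267,271)], "toprow",face(s)[:,1].min().round(1),face(s)[:,1].max().round(1))
for s in range(140,156,3): print("spool a s",s,[round(float(edge(top(s),r,1)),1) for r in(323,331,339)],top(s)[:,1].max().round(1))
f=d["frame"].astype(int)
for r in(255,257,259,261,263,265,267,269,271): print(r,540+np.where(f[r,540:].max(1)<45)[0][[0,-1]] if (f[r,540:].max(1)<45).any() else None)
E
```

```text
disc s 172 [601.2, 598.4, 596.3, 594.9] toprow 253.9 318.8
disc s 175 [604.8, 601.9, 599.8, 598.4] toprow 253.8 318.2
disc s 178 [608.3, 605.4, 603.3, 601.9] toprow 253.7 317.7
disc s 181 [611.6, 608.8, 606.8, 605.4] toprow 253.6 317.1
disc s 184 [615.0, 612.1, 610.2, 608.8] toprow 253.5 316.6
disc s 187 [618.2, 615.4, 613.5, 612.1] toprow 253.4 316.0
disc s 190 [621.4, 618.7, 616.7, 615.3] toprow 253.3 315.5
spool a s 140 [613.9, 601.4, 582.9] 345.7
spool a s 143 [617.0, 604.1, 585.4] 345.1
spool a s 146 [620.2, 606.9, 587.6] 344.4
spool a s 149 [623.0, 609.3, 589.4] 343.8
spool a s 152 [625.9, 611.7, 591.6] 343.2
spool a s 155 [628.7, 614.3, 593.4] 342.5
255 [557 560]
257 [559 634]
259 [556 637]
261 [559 639]
263 [562 639]
265 [558 639]
267 [560 639]
269 [563 639]
271 [560 639]
```

```bash
python3 -m inch '{"grip":[12,12,12,12,12],"translation":[[0,0.1,0],[0,0.2,0],[0,0.3,0],[0,0.4,0],[0,0.4,0]],"delta_rot":[[0,0,0],[0,0,0],[0,0,0],[0,0,0],[0,0,0]]}'
cat > rd.py <<'E'
import sys; from h import *
e=snap("wrist",sys.argv[1]); f=e["frame"].astype(int); print(cur()[1])
for r in list(range(251,275,3))+list(range(306,348,5)):
    print(r,"".join("Y" if p[0]>p[2]+90 and p[1]>120 else "B" if p[2]>p[0]+40 else "k" if p.max()<45 else "s" if abs(p[0]-p[2])<22 else "w" for p in f[r,560:640]))
E
python3 rd.py wp3
```

```text
time: 19.32
eef_pos: [661.0, 28.0, 36.8]
eef_rot: [0.897, -0.022, 0.439, 0.043]
ft_force: [7.1, -8.9, -7.3]
gripper_width: 0.179
[660.99978885  27.96299235  36.82290793]
251 kkssssssssssssssssssssssssssssssssssswwwwwwwwwwwwwwwwwwwwwwwwwwwwwwwwwwwwwwwwwww
254 kkkssssssssssssssssssssssssssssssssssswwwwwwwwwwwwwwwwwwwwwwwwswwwwwwwwwwBwwwwww
257 kkksssssssssssssssssssssssssssssssssssswwwwwwwwwwwwwwwskkkkkwwwwwwwwwwwwwwwwwwww
260 skkkssssssssssssssssssssssssssssssssssssswwwkkkkkkkkkkkkkkkkkkkkkwwwwwBwwwwwwwww
263 sskkkkssssssssssssssssssssssssssssssssssskkkkkkkkkkkkkkkkkkkkkkkkkkkkkwwwwBwBwww
266 sskkkkksssssssssssssssssssssssssssssssssssskkkkkkkkkkkkkkkkkkkkkkkkkkkkwwBwwwwBB
269 ssskkkkssssssssssssssssssssssssssssssssssssskkkkkkkkkkkkkkkkkkkkkkkkkkkkkwBBBBBw
272 sssskkkkssssssssssssssssssssssssssssssssssssskkkkkkkkkkkkkkkkkkkkkkkkkkkkkkBwwwB
306 sssssssssssssssskkkksssssssssssssssssssssssssssssssssssskkkkkkkkkkkkkkkkkwwwwwww
311 ssssssssssssskkkkssssssssssssssssssssssssssssssssssssssssssssskkkkkkkkkwwwwwwBww
316 sssssssssssssssssssssssssssssssssssssssssssssssssssssssssssssssskwwwwwwwwwwwwwww
321 ssssssssssssssssssssssssssssssssssssssssssssssssssssssssssssswwswwwBwwwBwwwBBBBB
326 sssssssssssssssssssssssssssssssssssssssssssssssssssssswwwwwwwwwwwswBBBBBBBBBBBBk
331 sssssssssssssssssssssssssssssssssssssssssssssswwwwwwwwwwwwwwwwwwwwkkkkkkkkkkkkkk
336 ssssssssssssssssssssssssssssssssssswwwwwwwwwwwwwwwwwwwwwwwwwwwwwwwwwkkkkkkkkwBBB
341 ssssssssssssssssssssswwwwwwwwwwwwwwwwwwwwwwwwwwwwwwwwwwwwwwwwwwwwwwwwskkkkkkksBB
346 wwwwwwwwwwwwwwwwwwwwwwwwwwwwwwwwwwwwwwwwwwwwwwwwwwwwwwwwwwwwwwwwwwwwwwskkkkkkkkw
```

```bash
cat > g2.py <<'E'
from gap import *
for x in(0,-3):
  for s in range(172,196,3): print("disc s",s,x,[round(float(edge(face(s,x),r,-1)),1) for r in(258,260,263)],"R",[round(float(edge(face(s,x),r,1)),1) for r in(260,263,269)],"top",face(s,x)[:,1].min().round(1),face(s,x)[:,0][face(s,x)[:,1].argmin()].round(0))
for s in range(153,171,3): print("spool a s",s,[round(float(edge(top(s),r,1)),1) for r in(321,326,331,336,341)],top(s)[:,1].max().round(1))
E
python3 g2.py wp3
```

```text
disc s 172 0 [587.3, 585.5, 583.4] R [609.6, 611.8, 615.0] top 254.3 597.0
disc s 175 0 [591.2, 589.2, 587.2] R [613.7, 615.9, 619.0] top 254.2 601.0
disc s 178 0 [594.9, 593.1, 591.0] R [617.6, 619.9, 623.0] top 254.1 605.0
disc s 181 0 [598.5, 596.7, 594.6] R [621.5, 623.7, 626.9] top 254.0 609.0
disc s 184 0 [602.1, 600.3, 598.2] R [625.4, 627.6, 630.8] top 253.9 613.0
disc s 187 0 [605.6, 603.8, 601.7] R [629.2, 631.4, 634.5] top 253.7 616.0
disc s 190 0 [609.1, 607.3, 605.3] R [632.9, 635.1, 638.1] top 253.6 620.0
disc s 193 0 [612.4, 610.7, 608.7] R [636.6, 638.7, 641.7] top 253.5 623.0
disc s 172 -3 [587.7, 586.3, 584.7] R [615.4, 617.1, 619.7] top 251.1 600.0
disc s 175 -3 [591.5, 590.1, 588.6] R [619.5, 621.2, 623.6] top 251.0 604.0
disc s 178 -3 [595.2, 594.0, 592.3] R [623.3, 625.1, 627.6] top 250.9 608.0
disc s 181 -3 [599.0, 597.6, 596.0] R [627.3, 629.0, 631.5] top 250.9 612.0
disc s 184 -3 [602.6, 601.2, 599.7] R [631.1, 632.9, 635.3] top 250.8 616.0
disc s 187 -3 [606.1, 604.8, 603.2] R [634.9, 636.6, 639.0] top 250.7 620.0
disc s 190 -3 [609.6, 608.3, 606.7] R [638.6, 640.3, 642.7] top 250.6 623.0
disc s 193 -3 [613.1, 611.7, 610.1] R [642.1, 643.8, 646.2] top 250.5 627.0
spool a s 153 [617.2, 610.8, 602.2, 591.4, 577.6] 345.5
spool a s 156 [620.5, 613.8, 605.1, 593.9, 579.5] 344.8
spool a s 159 [623.5, 616.6, 607.6, 596.4, 581.5] 344.2
spool a s 162 [626.6, 619.4, 610.0, 598.4, 583.1] 343.5
spool a s 165 [629.4, 621.9, 612.6, 600.7, 584.8] 342.9
spool a s 168 [632.3, 624.6, 614.9, 602.7, 586.0] 342.3
```

```bash
python3 -m inch '{"grip":[12,12,12,12],"translation":[[0,0.07,0],[0,0.13,0],[0,0.17,0],[0,0.17,0]],"delta_rot":[[0,0,0],[0,0,0],[0,0,0],[0,0,0]]}'|sed -n 2,4p
for i in 1 2 3 4; do python3 -m inch '{"grip":[12,12,12],"translation":[[0,0.035,0],[0,0.07,0],[0,0.07,0]],"delta_rot":[[0,0,0],[0,0,0],[0,0,0]]}'|sed -n 1,4p; done
python3 rd.py wp4 > rd4.txt; sed -n 1,10p rd4.txt
```

```text
eef_pos: [660.5, 32.5, 36.8]
eef_rot: [0.897, -0.022, 0.439, 0.043]
ft_force: [7.6, -9.6, -8.1]
time: 19.95
eef_pos: [660.4, 33.7, 36.8]
eef_rot: [0.897, -0.022, 0.439, 0.042]
ft_force: [8.3, -11.8, -7.3]
time: 20.2
eef_pos: [660.3, 35.2, 36.8]
eef_rot: [0.897, -0.022, 0.439, 0.042]
ft_force: [7.4, -12.0, -7.8]
time: 20.45
eef_pos: [660.1, 36.8, 36.8]
eef_rot: [0.897, -0.022, 0.439, 0.042]
ft_force: [8.3, -13.8, -7.2]
time: 20.7
eef_pos: [659.9, 38.4, 36.9]
eef_rot: [0.897, -0.022, 0.439, 0.041]
ft_force: [9.7, -14.5, -7.7]
[659.92360041  38.39571781  36.83089075]
251 kssssssssssssssssssssssssssssssssssssswwwwwwwwwwwwwwwwwswwwwwwwBwwBwwwwwwwwwBwwB
254 kkksssssssssssssssssssssssssssssssssssswwwwwwwwwwwwwswwwwwwwwBwBwwBwwwwwwwwwwwww
257 kkkssssssssssssssssssssssssssssssssssssswwwwwwwwwkkkkkkwwwwwwwwwwwwwwwwwwwwBwBBB
260 skkkssssssssssssssssssssssssssssssssssssskkkkkkkkkkkkkkkkkkkkwwwwwwwwwwwwwBBBBBB
263 skkkkksssssssssssssssssssssssssssssssssssskkkkkkkkkkkkkkkkkkkkkkkwwwwBwBBBBBBwww
266 sskkkkssssssssssssssssssssssssssssssssssssskkkkkkkkkkkkkkkkkkkkkkkkwBBBBBBwwwwww
269 ssskkkksssssssssssssssssssssssssssssssssssssskkkkkkkkkkkkkkkkkkkkkkkwBwwwwwwwwww
272 sssskkkksssssssssssssssssssssssssssssssssssssskkkkkkkkkkkkkkkkkkkkkkkkwwwwBwwwww
306 sssssssssssssssskkkkksssssssssssssssssssssssssssssssssssskkkkkkkkkkkkwwwBwwBwBww
```

```bash
cat > g3.py <<'E'
from gap import *
f=d["frame"].astype(int); rows=[260,262,264,266,268,270,272]
ss=np.arange(170,205,.5); out=[]
for r in rows:
    k=np.where(f[r,590:].max(1)<50)[0]; xr=590+k[np.r_[np.diff(k)==1,True]][-1] if len(k) else np.nan
    # right end of long run starting from first dark
    run=590+k[0]
    while run+1<640 and f[r,min(run+1,639)].max()<60: run+=1
    e=[edge(face(s,2.5),r,1) for s in ss]; out.append(np.interp(run,e,ss))
def sp():
    o=[]; S=np.arange(145,190,.5)
    for r in(324,328,332,336,340):
        g=f[r]; x=560
        while x<639 and abs(g[x,0]-g[x,2])<26: x+=1
        o.append(np.interp(x,[edge(top(s),r,1) for s in S],S))
    return np.array(o)
print(sys.argv[1],"disc(rim)",np.round(out,1),np.median(out).round(1),"spool",sp().round(1),np.median(sp()).round(1))
E
for n in wp3 wp4; do python3 g3.py $n; done
```

```text
wp3 disc(rim) [199.3 197.7 196.4 193.6 190.3 188.6 188.8] 193.6 spool [156.2 156.6 157.2 157.5 157.8] 157.2
wp4 disc(rim) [202.9 199.8 197.9 195.2 194.3 203.3 202.7] 199.8 spool [167.2 167.6 168.2 168.3 167.3] 167.6
```

```bash
for i in 1 2; do python3 -m inch '{"grip":[12,12,12,12],"translation":[[0,0.035,0],[0,0.07,0],[0,0.07,0],[0,0.07,0]],"delta_rot":[[0,0,0],[0,0,0],[0,0,0],[0,0,0]]}'|sed -n 1,4p; done
python3 rd.py wp5 > rd5.txt; sed -n 1,10p rd5.txt; python3 g3.py wp5
```

```text
time: 21.08
eef_pos: [659.8, 40.0, 36.8]
eef_rot: [0.897, -0.022, 0.439, 0.041]
ft_force: [9.1, -14.5, -7.5]
time: 21.42
eef_pos: [659.6, 41.6, 36.8]
eef_rot: [0.897, -0.022, 0.439, 0.041]
ft_force: [10.1, -16.4, -7.3]
[659.60750048  41.53674233  36.84134023]
251 kssssssssssssssssssssssssssssssssssssswwwwwwwwwwwwwswwwwwwwwwwBwwwwwwwwwwwBwwwww
254 kkksssssssssssssssssssssssssssssssssssswwwwwwwwwwwBwBwwwwwwwwwwwwwwwBwwwwwwwBBBB
257 kkkksssssssssssssssssssssssssssssssssssswwwwwwkkkkkkkkkkwwwwwwwwwwwwwwwBwwBBBBBB
260 skkkssssssssssssssssssssssssssssssssssssskkkkkkkkkkkkkkkkkkkkwwwwwwBwwwwBBBBBwww
263 skkkkssssssssssssssssssssssssssssssssssssskkkkkkkkkkkkkkkkkkkkkkkwwBBBBBBwwwwBww
266 sskkkkssssssssssssssssssssssssssssssssssssskkkkkkkkkkkkkkkkkkkkkkkkBBBwwwwBwwwww
269 ssskkkksssssssssssssssssssssssssssssssssssssskkkkkkkkkkkkkkkkkkkkkkkkBwwwwwBwBww
272 sssskkkksssssssssssssssssssssssssssssssssssssskkkkkkkkkkkkkkkkkkkkkkkkwBwwwwwBBw
306 sssssssssssssssskkkkksssssssssssssssssssssssssssssssssssskkkkkkkkkkkkwwwwwBwwwww
wp5 disc(rim) [203.4 200.4 198.3 197.4 204.5 204.5 204.5] 203.4 spool [170.2 171.5 171.2 171.3 171.7] 171.3
```

```bash
cat > tm.py <<'E'
from h import *
I={n:cv2.resize(cv2.GaussianBlur(load(n)["frame"],(3,3),0).min(2).clip(0,110),None,fx=4,fy=4,interpolation=cv2.INTER_CUBIC) for n in("wp1","wp2","wp3","wp4","wp5")}
x0,y0,x1,y1=606,252,633,267
T=I["wp3"][y0*4:y1*4,x0*4:x1*4]
for n in("wp2","wp3","wp4","wp5"):
    A=I[n][244*4:276*4,590*4:640*4]; r=cv2.matchTemplate(A,T,cv2.TM_CCOEFF_NORMED); _,m,_,l=cv2.minMaxLoc(r); print(n,m.__round__(3),"dx",l[0]/4+590-x0,"dy",l[1]/4+244-y0)
E
python3 tm.py; python3 - wp3 <<'E'
from gap import *
# model px shift of apex region when the disc moves d relative to camera
f0=face(185.5,2.5); i=f0[:,1].argmin(); print("apex",f0[i])
for dd in(-2,-4,-6,-8): print(dd, (face(185.5+dd,2.5)[i]-f0[i]).round(2))
E
```

```text
wp2 0.856 dx 7.0 dy 1.75
wp3 1.0 dx 0.0 dy 0.0
wp4 0.801 dx -3.75 dy -1.25
wp5 0.685 dx -3.75 dy -2.25
apex [611.84400874 256.30282348]
-2 [-2.45  0.08]
-4 [-4.94  0.16]
-6 [-7.45  0.24]
-8 [-10.     0.33]
```

Tracking shows contact near y≈31.5, so the plunger is now pressed about 10 mm. I'll ease back 2 mm and check that the row follows.

```bash
python3 -m inch '{"grip":[12,12,12,12,12],"translation":[[0,-0.03,0],[0,-0.07,0],[0,-0.07,0],[0,-0.07,0],[0,-0.07,0]],"delta_rot":[[0,0,0],[0,0,0],[0,0,0],[0,0,0],[0,0,0]]}'
python3 rd.py wp6 > rd6.txt; sed -n 1,8p rd6.txt; sed -i 's/"wp5")/"wp5","wp6")/g' tm.py; python3 tm.py | tail -1;  python3 g3.py wp6
python3 - <<'E'
from h import *
# view: wp3 and wp6 right parts side by side, enlarged
a=crop(load("wp3"),540,220,100,140,4); b=crop(load("wp6"),540,220,100,140,4); cv2.imwrite("pics/cmp.png",np.hstack([a,b]))
E
```

```text
time: 21.88
eef_pos: [659.6, 41.6, 36.9]
eef_rot: [0.897, -0.022, 0.439, 0.042]
ft_force: [9.1, -12.6, -7.7]
gripper_width: 0.178
[659.62398429  41.53730519  36.83322907]
251 ksssssssssssssssssssssssssssssssssssswwwwwwwwwwwwwwswwwwwwwwwBwwwBwwwBwwwwwwwwww
254 kkksssssssssssssssssssssssssssssssssssswwwwwwwwwswwwwwBwwwwwwBwwwwwwwwBwwwwBBBBB
257 kkkssssssssssssssssssssssssssssssssssssswwwwwskkkkkkkkkwwwwwwwwwwwBwwwwwwBwBBBBB
260 skkkssssssssssssssssssssssssssssssssssssskkkkkkkkkkkkkkkkkkkkwwwwwwwBwwBBBBBBwww
263 skkkkssssssssssssssssssssssssssssssssssssskkkkkkkkkkkkkkkkkkkkkkwwBBBBBBBwwwwwww
266 sskkkkssssssssssssssssssssssssssssssssssssskkkkkkkkkkkkkkkkkkkkkkkBBBBwBwwwwwwww
269 ssskkkkssssssssssssssssssssssssssssssssssssskkkkkkkkkkkkkkkkkkkkkkkkBBwwwBwwwwww
wp6 0.682 dx -4.25 dy -2.0
wp6 disc(rim) [203.9 200.8 198.1 197.1 204.5 204.5 204.5] 203.9 spool [170.7 170.9 170.7 170.6 170.9] 170.7
```

View pics/cmp.png

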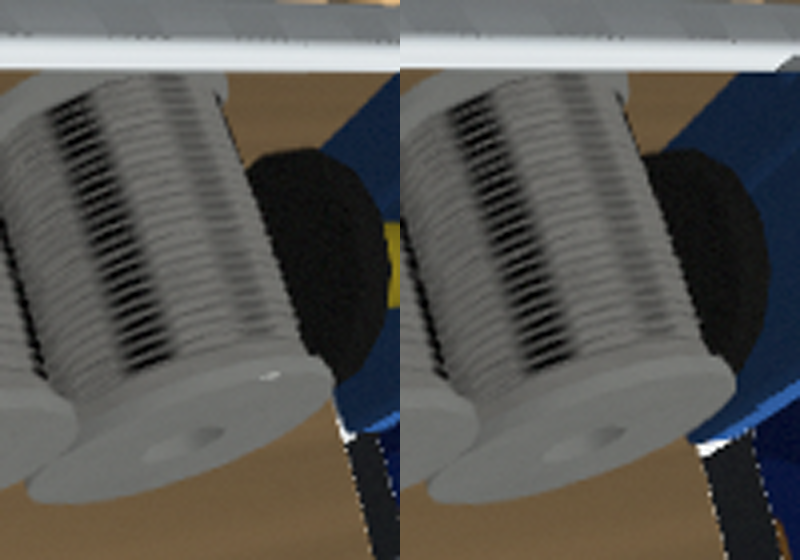

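Comparing left (free) with right (now): the disc limb moved only 5 px while the bracket moved about 15 px, so the press is about 9–10 mm. The spools stand upright and touching. The TCP did not actually move back, because compliance took up the 2 mm. I'll ease back a bit further.

```bash
for i in 1 2 3; do python3 -m inch '{"grip":[12,12,12],"translation":[[0,-0.05,0],[0,-0.07,0],[0,-0.07,0]],"delta_rot":[[0,0,0],[0,0,0],[0,0,0]]}'|sed -n 1,4p; done
```

```text
time: 22.18
eef_pos: [659.6, 41.5, 36.8]
eef_rot: [0.897, -0.022, 0.439, 0.044]
ft_force: [7.7, -7.8, -6.0]
time: 22.43
eef_pos: [659.6, 41.5, 36.8]
eef_rot: [0.897, -0.022, 0.439, 0.045]
ft_force: [6.3, -4.9, -5.2]
time: 22.68
eef_pos: [659.7, 41.5, 36.8]
eef_rot: [0.897, -0.022, 0.438, 0.047]
ft_force: [1.5, -1.6, -0.3]
```

```bash
for i in 1 2 3; do python3 -m inch '{"grip":[12,12,12],"translation":[[0,-0.03,0],[0,-0.04,0],[0,-0.04,0]],"delta_rot":[[0,0,0],[0,0,0],[0,0,0]]}'|sed -n '2p;4p'; done
```

```text
eef_pos: [659.7, 41.5, 36.7]
ft_force: [-2.1, 0.2, 6.8]
eef_pos: [659.7, 41.4, 36.8]
ft_force: [-3.5, 2.8, 6.8]
eef_pos: [659.8, 40.7, 36.7]
ft_force: [-3.6, 3.6, 6.5]
```

```bash
python3 -m inch '{"grip":[12,12,12],"translation":[[0,-0.02,0],[0,-0.03,0],[0,-0.03,0]],"delta_rot":[[0,0,0],[0,0,0],[0,0,0]]}'|sed -n '2p;4p'
python3 rd.py wp7 > rd7.txt; sed -n 4,8p rd7.txt; sed -i 's/"wp6")/"wp6","wp7")/g' tm.py; python3 tm.py|tail -2; python3 g3.py wp7
```

```text
eef_pos: [659.9, 40.0, 36.8]
ft_force: [-2.9, 4.7, 7.5]
257 kkkssssssssssssssssssssssssssssssssssswwwwwwwswwkwwwwwwwwwwwwwwwwwwwwwwwwBBBBBBB
260 skkksssssssssssssssssssssssssssssssssskkkkkkkkkkkkkkkkkkkwwwwwwwwwwwBwBBBBBBBBww
263 sskkkssssssssssssssssssssssssssssssssssskkkkkkkkkkkkkkkkkkkkkwwwwwBBBBBBBwwwwwBB
266 sskkkkssssssssssssssssssssssssssssssssssskkkkkkkkkkkkkkkkkkkkkkwBBBBBBwwwwBwwwww
269 ssskkkkssssssssssssssssssssssssssssssssssskkkkkkkkkkkkkkkkkkkkkkkBwwwwwwwwwwwwww
wp6 0.682 dx -4.25 dy -2.0
wp7 0.718 dx -6.0 dy -1.0
wp7 disc(rim) [204.4 201.9 199.7 196.1 196.  204.5 204.5] 201.9 spool [169.1 168.2 168.9 170.4 170.6] 169.1
```

```bash
python3 -m inch '{"grip":[12,12,12,20,30,45,45,45],"translation":[[0,0.03,0],[0,0.07,0],[0,0.07,0],[0,0.07,0],[0,0.07,0],[0,0.07,0],[0,0.07,0],[0,0.07,0]],"delta_rot":[[0,0,0],[0,0,0],[0,0,0],[0,0,0],[0,0,0],[0,0,0],[0,0,0],[0,0,0]]}'
python3 rd.py wp8 > rd8.txt; sed -n 4,8p rd8.txt; python3 g3.py wp8
```

```text
time: 24.4
eef_pos: [659.5, 39.7, 35.5]
eef_rot: [0.897, -0.023, 0.439, 0.047]
ft_force: [0.8, 0.2, 0.0]
gripper_width: 0.524
257 kkkssssssssssssssssssssssssssssssssssswwwwwwwwwwwswwwwwwwwwwwwwwwwwwwwwwwwwwBBBB
260 kkkkssssssssssssssssssssssssssssssssssswwwwwwskkkkkkkwwwwwwwwwwwwwwwBwwwwwBBBBBB
263 sskkkssssssssssssssssssssssssssssssssssskkkkkkkkkkkkkkkkkkkwwwBwBwwwBwBBBBBBBwwB
266 skkkkkssssssssssssssssssssssssssssssssssskkkkkkkkkkkkkkkkkkkkkkwwwBwBBBBBBwwBwww
269 sskkkkkssssssssssssssssssssssssssssssssssskkkkkkkkkkkkkkkkkkkkkkkwBBBBwwwwwwwwww
wp8 disc(rim) [204.5 204.5 201.9 199.6 196.9 195.9 204.5] 201.9 spool [168.4 169.  168.6 168.9 170.2] 168.9
```

```bash
python3 -m inch '{"grip":[45,45,45,45,45,45],"translation":[[-0.5,0,0],[-1.2,0,0],[-2,0,0],[-2.8,0,0],[-3.5,0,0],[-3.5,0,0]],"delta_rot":[[0,0,0],[0,0,0],[0,0,0],[0,0,0],[0,0,0],[0,0,0]]}'
cat > fin.py <<'E'
from h import *
def seg(p): return "Y" if p[0]>p[2]+60 and p[1]>90 and p[1]>p[0]*.7 else "B" if p[2]>p[0]+35 else "k" if p.max()<50 else "s" if abs(p[0]-p[2])<22 else "w"
for n,c in(("w3",460),("w9",460)):
    d=snap("wrist","w9") if n=="w9" else load(n); f=d["frame"].astype(int); d["fish"]=1
    for r in(230,236,240,244,248,252,256):
        L="".join(seg(p) for p in f[r,c:c+110]); print(n,r,L)
print(cur()[1])
E
python3 fin.py
```

```text
time: 24.95
eef_pos: [594.6, 32.4, 121.2]
eef_rot: [0.897, -0.022, 0.438, 0.047]
ft_force: [0.3, 0.1, 0.4]
gripper_width: 0.525
w3 230 wwwwwwwwwwwwwwwwwwwwwwwwwwwwwwwwwwwwkkkkkkkkkkkkkkkkkkkkkkkBwBwBBBBBBBBBBBBBBBBBBBBBBBBBBBBBBBBBBsssssssssssss
w3 236 sssssssssssssssssssssssssssssssssskkkkkkkkkkkkkkkkkkkkkkkkkkYYYYYYYYYYYYwwBBBBBBBBBBBBBBBBBBBBBBBBBsssssssssss
w3 240 sssssssssssssssssssssssssssssssssskkkkkkkkkkkkkkkkkkkkkkkkkkwYYYYYYYYYYYYYYBBBBBBBBBBBBBBBBBBBBBBBBBssssssssss
w3 244 ssssssssssssssssssssssssssssssssskkkkkkkkkkkkkkkkkkkkkkkkkkkwYYYYYYYYYYYYYYsBBBBBBBBBBBBBBBBBBBBBBBBBBssssssss
w3 248 swwwwwwwwwwwwwwwwwwwwwwwwwwwwYYYYYkkkkkkkkkkkkkkkkkkkkkkkkkkwYYYYYYYYYYYYYsBBBBBBBBBBBBBBBBBBBBBBBBBBBwsssssss
w3 252 sswwwwwwwwwwwwwwwwwwwwwwwwwYYYYYYYwkkkkkkkkkkkkkkkkkkkkkkkkkBBBBBBBBBBBBBBBBBBBBBBBBBBBBBBBBBBBBBBBsssssssssss
w3 256 sssswwwwwwwwwwwwwwwwwwwwYYYYYYYYYYYwkkkkkkkkkkkkkkkkkkkkkkYwBBBBBBBBBBBBBBBBBBBBBBBBBBBBBBBBBBBsssssssssssssss
w9 230 ssssskksssssssssssssssskksskksssssssssssssssssssssssssssskkkkkkkkkkkkkkkkkYYYYYYBBBBBBBBBBBBBBBBBBBBBBBBBBssss
w9 236 ssssssskksssssssssssssssskkkkksssssssssssssssssssssssssssssskkkkkkkkkkkkkkYYYYsBBBBBBBBwBBBBBBBBBBBBBBBBwsssss
w9 240 ssssssssssssssssssssssssssssssssssssssssssssssssssssssssssssssssskkkkkkkkBBBBBBBBBBBBBBBBBBBBBBBBBBBBsssssssss
w9 244 sssssssssssssssssssssssssssssssssssssssssssssssssssssssssssssssssskkkkkkBBBBBBBBBBBBBBBBBBBBBBBBBwssssssssssss
w9 248 sssssssssssssssssssssssssssssssssssssssssssssssssssssssssssssssssskkkBBBBBBBBBBBBBBBBBBBBBBBBBssssssssssssssss
w9 252 sssssssssssssssssssssssssssssssssssssssssssssssssssssssssssssssswwwsBBBBBwBBBBBBBBBBBBBBBBwsssssssssssssssssss
w9 256 ssssssssssssssssssssssssssssssssssssssssssssssssssssssssssssswwwwwwwwwBBBBBBBBBBBBBBBBBsssssssssssssssssssssss
[595.60801405  32.74335912 120.38140255]
```

Run:
```python
from fin import *
d9=load("w9"); f=d9["frame"].astype(int)
for r in range(218,240,2): print(r,"".join(seg(p) for p in f[r,510:550]))
d9["fish"]=1; d3=load("w3"); d3["fish"]=1
u=np.array([-np.sin(YAW),np.cos(YAW)])
for n,d,a,b in(("w3",d3,(520,244),(535,244)),("w9",d9,(534,230),(540,230)),("w9b",d9,(534,228),(540,228))):
    A=atz(d,a,36);B=atz(d,b,36); print(n,"disc back",A[:2]@u,"bracket",B[:2]@u,"stem",(B-A)[:2]@u)
```

```text
w3 230 wwwwwwwwwwwwwwwwwwwwwwwwwwwwwwwwwwwwkkkkkkkkkkkkkkkkkkkkkkkBwBwBBBBBBBBBBBBBBBBBBBBBBBBBBBBBBBBBBsssssssssssss
w3 236 sssssssssssssssssssssssssssssssssskkkkkkkkkkkkkkkkkkkkkkkkkkYYYYYYYYYYYYwwBBBBBBBBBBBBBBBBBBBBBBBBBsssssssssss
w3 240 sssssssssssssssssssssssssssssssssskkkkkkkkkkkkkkkkkkkkkkkkkkwYYYYYYYYYYYYYYBBBBBBBBBBBBBBBBBBBBBBBBBssssssssss
w3 244 ssssssssssssssssssssssssssssssssskkkkkkkkkkkkkkkkkkkkkkkkkkkwYYYYYYYYYYYYYYsBBBBBBBBBBBBBBBBBBBBBBBBBBssssssss
w3 248 swwwwwwwwwwwwwwwwwwwwwwwwwwwwYYYYYkkkkkkkkkkkkkkkkkkkkkkkkkkwYYYYYYYYYYYYYsBBBBBBBBBBBBBBBBBBBBBBBBBBBwsssssss
w3 252 sswwwwwwwwwwwwwwwwwwwwwwwwwYYYYYYYwkkkkkkkkkkkkkkkkkkkkkkkkkBBBBBBBBBBBBBBBBBBBBBBBBBBBBBBBBBBBBBBBsssssssssss
w3 256 sssswwwwwwwwwwwwwwwwwwwwYYYYYYYYYYYwkkkkkkkkkkkkkkkkkkkkkkYwBBBBBBBBBBBBBBBBBBBBBBBBBBBBBBBBBBBsssssssssssssss
w9 230 ssssskkksssssssssssssssskksskksssssssssssssssssssssssssssskkkkkkkkkkkkkkkkkYYYYYwBBBBBBBBBBBBBBBBBBBBBBBBBwsss
w9 236 ssssssssksssssssssssssssskkkkkkssssssssssssssssssssssssssssskkkkkkkkkkkkkkwYYYYwBBBBBBBBBBBBBBBBBBBBBBBBBsssss
w9 240 sssssssssssssssssssssssssssssss
[... 635 characters left out ...]
BB
220 sssskkkkkkkkkkkkkkkkkkkkBBBBBBBBBBBBBBBB
222 ssssskkkkkkkkkkkkkkkkkkkwwwswBBBBBBBBBBB
224 sssssskkkkkkkkkkkkkkkkkkwYYYYsBBBBBBBBBB
226 sssssskkkkkkkkkkkkkkkkkkkYYYYYBBBBBBBBBB
228 ssssssskkkkkkkkkkkkkkkkkwYYYYYwBBBBBBBBB
230 sssssssskkkkkkkkkkkkkkkkkYYYYYwBBBBBBBBB
232 sssssssskkkkkkkkkkkkkkkkwYYYYYsBBBBBBBBB
234 ssssssssskkkkkkkkkkkkkkkwYYYYYBBBBBBBBBB
236 sssssssssskkkkkkkkkkkkkkwYYYYwBBBBBBBBBB
238 ssssssssssssskkkkkkkkkkkBBBBBBBBBBBBBBBB
w3 disc back 125.81464875902078 bracket 139.70479158149783 stem 13.890142822477044
w9 disc back 133.20222016040893 bracket 138.97893534697783 stem 5.776715186568907
w9b disc back 131.80749399325532 bracket 137.52458165525007 stem 5.717087661994733
```

```bash
python3 -c "
from rig import hand_in; print(hand_in())"
```

```text
the job is handed in; nothing more can be done
None
```

The job is handed in, at about 25 s of the 72 s allowed. The reject spool stands upright in the red bin. The two good spools are closed up against the plunger, which is pressed about half-way.

- **Reject:** a picture after release showed it standing upright, well inside the bin walls.
- **Row and plunger:** I gripped the orange tab, slid it left, went about 1.5 mm too far and eased back. After I let go and backed off, the visible yellow stem measured 5.8 mm, against 13.9 mm when free. That is about 8.1 mm pressed, with half-way at 8 mm and fully home at 16 mm.
- **Deepest press:** about 9–10 mm by tracking the disc. The push force at that point allowed up to 12 mm. Either way it was never fully home.
- **Forces:** the wrist force read about 20 N at most in the end-of-move readings. It was about 0.5 N when I handed in, with the robot clear of everything.

**What disagreed or went wrong:**
- **Contact point:** my first estimate of the gap before the plunger (8 mm) disagreed with the force rise and the disc tracking (about 4 mm). I trusted the tracking, and the stem length agreed with it.
- **First approach:** it stopped on the limits of joints 5 and 6, so I backed out and re-posed the wrist before touching anything.

**Checked less closely:** I saw the good spools upright in my last viewed picture, which was before the final ease-back. After that I checked them only from pixel readings. I did not look at the bystander objects again at the end. No unexpected contact force showed at any point.

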